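# Put the magnifier headset away in the manuscript room

## Robot

A 6-joint arm with a two-finger parallel gripper is mounted at the origin on the work surface. World frame = base frame: x ahead of the robot, y to its left, z up, the work surface at z = 0. Lengths are in m, angles in rad, forces in N, time in s.
With the tool pointing down it reaches from about 0.325 to 0.875 m from the base axis. Payload 4.4 kg.
Tool frame: the origin (TCP) lies between the finger pads; the fingertips stand 19 mm ahead of it and the grasp point (between the pads) is the TCP; z points along the fingers, x is the direction in which the jaws open and shut, and the axes are right-handed (so a half turn about z gives the same grasp; the last joint's range is limited). The gripper opens to 85 mm and grips with 20 to 120 N. Pads are 22 mm wide; open, the fingers measure 114 mm over their backs; the gripper's body (76 mm by 85 mm) begins 54 mm behind the grasp point. The pads swing forward as they close: fully open they stand 13 mm farther back than shut.
Start: joints at [-1.411, 0.207, 1.542, -0, 1.393, -0.15], TCP at [0.175, -0.548, 0.221] pointing down, gripper open.
Joint ranges: [-2.73, 2.73], [-0.86, 2.22], [0.23, 2.46], [-1.11, 4.25], [0.08, 2.63], [-2.82, 2.82]. Speed limits (rad/s): [2.79, 2.79, 3.14, 3.14, 3.14, 3.14].

## Interface

Orientations are given as a unit quaternion [w, x, y, z].
In Python, from rig import manip, grab_frame, job gives the robot as it stands.
- The arm moves only by the tool send_rows, never from a script. Its argument "deltas" is a list of rows, each an object with "grip": the finger opening in mm, from 0 to 85.4; "xyz": the shift along the tool's x, y, z in mm, a list of three; "angular": the turn, a rotation vector about the tool's x, y, z in degrees, a list of three. In form: [{"grip": grip, "xyz": [x, y, z], "angular": [rx, ry, rz]}, ...]. A call has 1 to 8 rows; each row is the pose to reach, as a shift and turn from the pose commanded when the call began, along the tool's axes at that moment; what a row does not reach only later rows make up. A row lasts 1/10 s, in which the tool goes at most 50 mm and 8.59 degrees, less where a joint would pass 70% of its speed; a pose out of reach is approached as far as the arm can. A call with a gripper value outside its range is refused whole. The fingers move at their own pace and stop on an object; "force" is the grip in N (left out, the last holds). Time passes only in rows, so rows that repeat a pose let the fingers close. It gives the time, the measured TCP pose, the force and the opening at its end, in the units of the state.
- manip.sense(): the state, without advancing time (a new reading comes with each control period).
- grab_frame(name): name is "scene" or "top" or "wrist"; returns a dict with "img" (480x640x3 uint8, red, green, blue), "K" (3x3 intrinsics, pixels), "k1" (the pictures are not rectified: a ray, as slopes to the right and down, at radius r is drawn at 1 + k1 r^2 times it, then the intrinsics apply), "rvec" (rotation vector, rad) and "tvec" (3), from world to camera coordinates, as OpenCV has them. Camera axes: x right, y down, z forward; pixel columns grow to the right and rows downward; lengths in m; the calibration is good to about 2 mm. A picture is of the moment at which its call begins. There is no depth.
- job.job_done(): hands the job in, once; it reports no verdict.
The state is a dict: "time_s": time; "joint_pos": joint angles; "joint_velocities": joint speeds; "tau": joint torques, N m; "position": TCP position; "tool_rot": TCP orientation; "contact_force": force on the tool from outside, world axes, zero at the start; "wrist_torque": the same for the moment, N m; "finger_gap": opening from 0.0 (shut) to 1.0 (fully open).
Only numpy, scipy, OpenCV 4.12 (cv2) and the standard library are available. Lean on these libraries where they do the work, as an engineer would, in place of code of your own. Each camera call takes 0.05 s, during which the arm holds its last target.

## Task

The manuscript checking is over, so put the magnifier away: hang the white and blue magnifier headset over the free part of the rail, astride the bar with one temple pad hanging on each side of it, and press the lid of its lens case down until it clicks fully shut. Leave the grey and orange headset on the rail, the book and the jar where they are.

Things in the scene. Friction and masses are not known exactly. Their poses are not given: they have to be found in the camera images.
- headset: Magnifier headset to hang (0.24 kg, balanced): rigid white arch (upside-down U) standing on two black temple pads. Origin: centre of its underside, z up. The arch lies in its y-z plane, 150 mm wide in y; pads' inner faces 116 mm apart, pads 44 mm in x, 50 mm high. From below it is open along its x right up to the crown, 76 mm wide at the narrowest. It may hang either way round.
- headset_crown (a point): Centre of the underside of the crown, 130 mm above the headset's origin: rests on the bar. Crown strap 26 mm in x, 8 mm thick, flat for 50 mm in y, then sloping down to the legs.
- headset_grip (a point): Centre of the blue grip block on top of the crown, 153 mm above the headset's origin. The block is 26 mm (x) by 36 mm (y), from 138 to 168 mm above the origin: lift by it.
- headset_front (a point): Point midway between the fronts of the headset's two loupes, at its x = -70 mm, z = 30 mm. Each loupe is 32 mm wide in y (|y| 38 to 70 mm), 34 mm high; the way between them is 76 mm wide. Two blue battery pods of the same size are at the back, reaching x = +64 mm. Thin side arms join loupe, pad and pod.
- rail: Fixed rail: a steel bar 16 mm thick and 460 mm long along the rail's own y, between two green posts (16 by 12 mm, 194 mm high, with flat feet 100 by 30 mm and 8 mm high) at y = +/-230 mm. Origin on the table under the bar's middle.
- bar_top (a point): Middle of the rail, on the top of the bar, 190 mm above the table. Its axes are the rail's: y along the bar, x across it.
- other_headset: A second headset of the same shape and size, grey and orange, loose, already hanging on the bar somewhere near its middle with its own x along the bar. Origin: centre of its underside (130 mm below the underside of its crown). To be left alone; hang the white one on the longer free part of the bar.
- case: Fixed black lens case, an open box 130 mm (x) by 140 mm (y) by 55 mm high, with lenses in grey foam. Origin: centre of its underside; its lid is hinged on its +x rim.
- lid (a joint): Angle of the case's blue lid (rad): 0 = shut, grows as it opens; 1.57 = straight up. Stiff hinge, it stays where it is left until nearly shut; a spring catch stops it ajar at about 0.1, and takes about 5 N at the free edge to click past to 0.
- lid_hinge (a point): Middle of the lid's hinge line, 55 mm above the table. The axes turn with the lid: its -x points from the hinge to the free edge, its y lies along the hinge, its z is the lid's outer face normal (up when shut).
- lid_edge (a point): Middle of the lid's free edge on its outer face: 130 mm from the hinge along the lid's -x. The lid is 130 by 140 mm and 8 mm thick.
- book: Brown bound book lying flat, 108 mm (x) by 152 mm (y) by 40 mm high. Origin: centre of its underside. Leave it.
- jar: Small closed jar, 56 mm in diameter, 85 mm high. Origin: centre of its underside. Leave it.

How it is judged:
At the end, for the whole second after the job is handed in: White headset at rest astride the bar: crown centre within 22 mm across it, 200 mm of its middle along it, 12 mm of its top in height; upright within 0.3 rad, square across it within 0.5 rad, either way round. Lid under 0.03 rad. Other headset, book and jar within 30 mm of their starts (x of headset_crown in the frame of bar_top between -0.022 and 0.022 m and y of headset_crown in the frame of bar_top between -0.2 and 0.2 m and z of headset_crown in the frame of bar_top between -0.012 and 0.012 m and angle between headset's own z axis and vertical below 0.3 rad and angle between the x axis of headset and the y axis of rail, either way round below 0.5 rad and linear speed of headset below 0.03 m/s and angular speed of headset below 0.3 rad/s and value of joint lid below 0.03 rad and distance of each of other_headset, book, jar from where it was at the start of the episode below 0.03 m); the robot touches nothing.
It fails at once if the other headset on the rail is moved by more than 30 mm (distance of other_headset from where it was at the start of the episode above 0.03 m).
It fails at once if the bound book is moved by more than 30 mm (distance of book from where it was at the start of the episode above 0.03 m).
It fails at once if the jar is moved by more than 30 mm (distance of jar from where it was at the start of the episode above 0.03 m).
It also fails if it takes over 54 s, if anything falls off the work surface, if the arm or the gripper's body presses on something with over 40 N, if the wrist force passes 120 N, or if a joint passes its speed limit or range.

## Working session

There is one attempt and no reset: what is moved stays moved. The work goes in short steps, Python scripts to look and compute and a tool call to move; the robot and the scene stay as the last step left them, time stands still between calls to the robot, and variables do not carry over. Pictures are saved under pics/ and viewed, and the job is handed in when it is done.

Besides the shell and the picture viewer there is one more tool, called after ">>>" by a JSON object that holds its "name" and its "arguments", one argument or row to a line. send_rows: Moves the arm, as the interface text tells. Its arguments: {"type":"object","properties":{"deltas":{"type":"array","items":{"type":"object","properties":{"grip":{"type":"number"},"xyz":{"type":"array","items":{"type":"number"}},"angular":{"type":"array","items":{"type":"number"}}}}},"force":{"type":"number"}},"required":["deltas"]}

```bash
mkdir -p pics; ls
python3 - <<'E'
from rig import manip, grab_frame, job
import cv2
s=manip.sense(); print(s)
for n in ["scene","top","wrist"]:
    f=grab_frame(n); cv2.imwrite(f"pics/{n}0.png",f["img"][:,:,::-1]); print(n,f["K"],f["k1"],f["rvec"],f["tvec"])
E
```

```text
pics
{'time_s': 0.0, 'joint_pos': array([-1.41150343e+00,  2.07424914e-01,  1.54296480e+00, -3.06988592e-06,
        1.39349959e+00, -1.50507473e-01]), 'joint_velocities': array([ 0.00031712, -0.00149754,  0.00189375,  0.00040399,  0.00132199,
       -0.00035975]), 'tau': array([ 4.43922809e-04, -3.83031464e+01, -2.91596872e+01, -3.14134877e-05,
        1.03407216e-02,  1.28090903e-05]), 'position': array([ 0.17515776, -0.54684872,  0.21971786]), 'tool_rot': array([-8.07343055e-04,  8.07733654e-01, -5.89546457e-01, -8.16612960e-04]), 'contact_force': array([-0.12661512,  0.03488531, -0.27417477]), 'wrist_torque': array([-0.03696305,  0.00486126, -0.03235425]), 'finger_gap': 0.998349909458022}
scene [[470.41676597   0.         316.44616695]
 [  0.         470.41676597 237.45105777]
 [  0.           0.           1.        ]] 0.011193708229301484 [ 2.25426782  0.58389098 -0.23687246] [-0.43033878 -0.07684915  1.18811915]
top [[498.73103929   0.         316.96746785]
 [  0.         498.73103929 237.30973853]
 [  0.           0.           1.        ]] -0.06865904975873004 [ 2.1541045  -2.05651544  0.21445664] [-0.03811054  0.52378446  0.86330774]
wrist [[383.55129348   0.         321.86414672]
 [  0.         383.55129348 244.90411789]
 [  0.           0.           1.        ]] -0.024053159566795962 [-2.30984746  1.68369645  0.28794888] [-0.57269744 -0.0444435   0.38045267]
```

View pics/scene0.png

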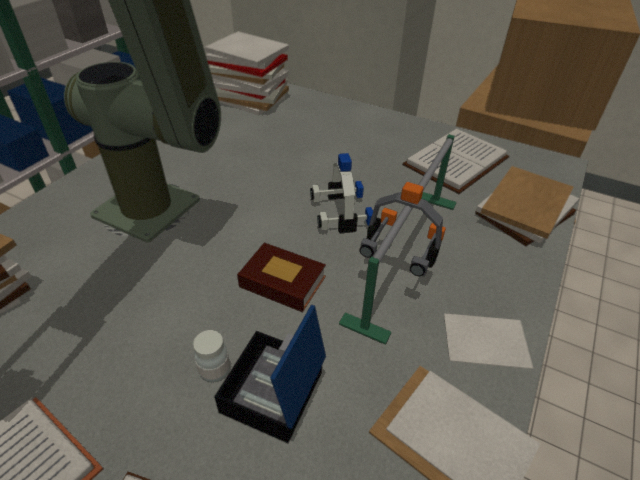

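View pics/top0.png

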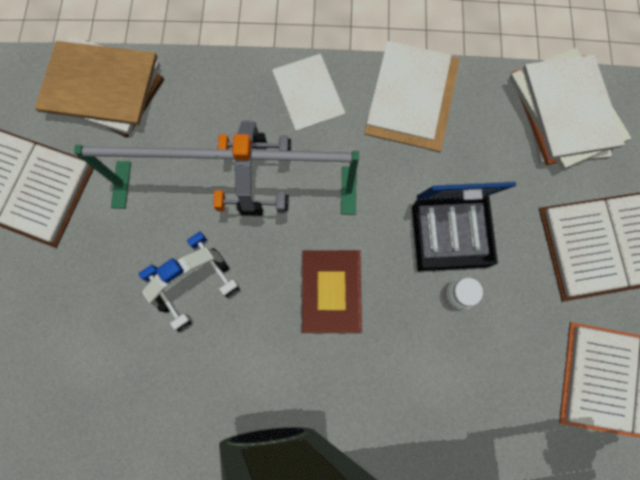

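View pics/wrist0.png

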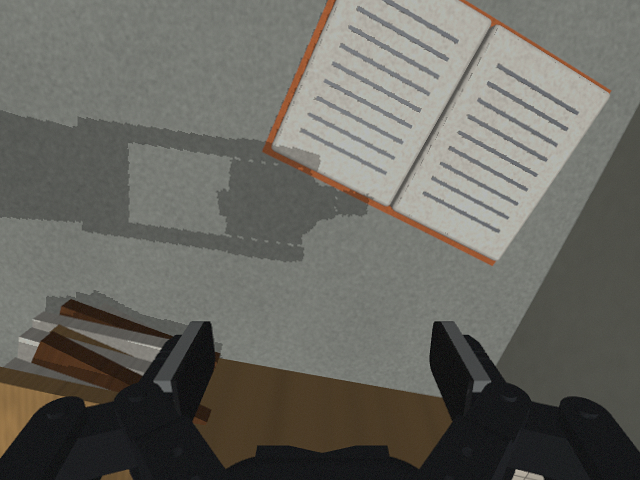

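```bash
cat > h.py <<'E'
import numpy as np, cv2
from rig import manip, grab_frame, job
from scipy.spatial.transform import Rotation as R
def ray(f,uv):
    uv=np.array(uv,float).reshape(-1,2); K=f["K"]
    d=np.array([f["k1"],0,0,0,0.])
    n=cv2.undistortPoints(uv.reshape(-1,1,2),K,d,None,None).reshape(-1,2)
    M=cv2.Rodrigues(np.array(f["rvec"]))[0]; t=np.array(f["tvec"]).ravel()
    c=-M.T@t; D=np.c_[n,np.ones(len(n))]@M
    return c,D
def onz(f,uv,z):
    c,D=ray(f,uv); return c+D*((z-c[2])/D[:,2])[:,None]
def tri(fs,uvs):
    A=np.zeros((3,3));b=np.zeros(3);L=[]
    for f,uv in zip(fs,uvs):
        c,D=ray(f,uv); d=D[0]/np.linalg.norm(D[0]); P=np.eye(3)-np.outer(d,d); A+=P;b+=P@c;L.append((c,P))
    x=np.linalg.solve(A,b); return x,[np.linalg.norm(P@(x-c)) for c,P in L]
def proj(f,p):
    d=np.array([f["k1"],0,0,0,0.])
    return cv2.projectPoints(np.array(p,float).reshape(-1,1,3),np.array(f["rvec"]),np.array(f["tvec"]),f["K"],d)[0].reshape(-1,2)
def crop(f,name,x0,y0,x1,y1,s):
    cv2.imwrite(f"pics/{name}.png",cv2.resize(f["img"][y0:y1,x0:x1,::-1],None,fx=s,fy=s,interpolation=cv2.INTER_CUBIC))
E
python3 - <<'E'
from h import *
f=grab_frame("top"); g=grab_frame("scene")
import pickle; pickle.dump((f,g),open("f0.pkl","wb"))
crop(f,"t1",70,120,370,345,2.6); crop(g,"s1",200,130,480,340,2.8); crop(f,"t2",380,160,540,330,3.5); crop(g,"s2",180,290,350,450,3.5)
for nm,F in (("top",f),("scene",g)):
    h=cv2.cvtColor(F["img"],cv2.COLOR_RGB2HSV)
    m=cv2.inRange(h,(105,120,50),(130,255,255))
    n,l,st,ce=cv2.connectedComponentsWithStats(m)
    for i in range(1,n):
        if st[i,4]>25: print(nm,st[i],ce[i])
E
```

```text
top [431 183  84   9 393] [472.51653944 186.38676845]
top [188 232  18  16 158] [195.98101266 239.18987342]
top [139 259  43  23 528] [162.5530303  270.70454545]
scene [114  52  20  13 101] [124.67326733  57.34653465]
scene [ 43  79  22  24 257] [54.3151751  90.55642023]
scene [ 10  85  20  14 107] [20.76635514 91.09345794]
scene [  0 115  35  30 470] [ 11.88510638 129.83404255]
scene [339 153  13  18 193] [344.61658031 161.8238342 ]
scene [356 181   7  17 102] [358.99019608 188.99019608]
scene [366 207   7  18  84] [368.66666667 214.04761905]
scene [ 271  305   47  123 1012] [290.45750988 363.88537549]
scene [305 342   8  12  31] [307.77419355 348.25806452]
scene [298 355  15  13  43] [304.81395349 361.8372093 ]
scene [288 384  10  13  44] [291.79545455 391.13636364]
```

```bash
sleep 0
```

```text
(no output)
```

View pics/t1.png

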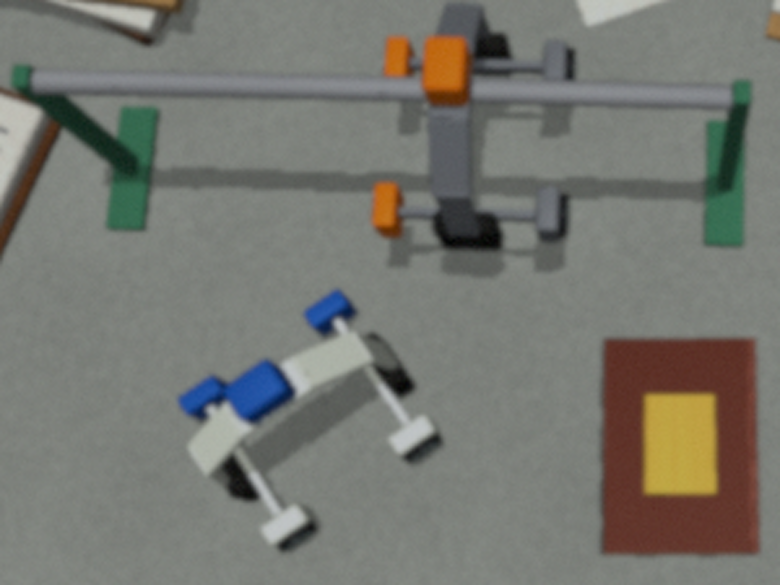

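View pics/s1.png

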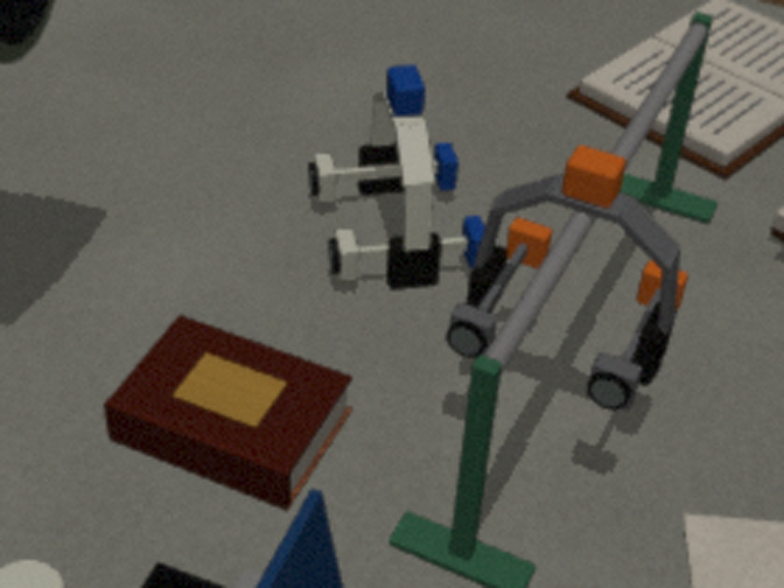

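View pics/t2.png

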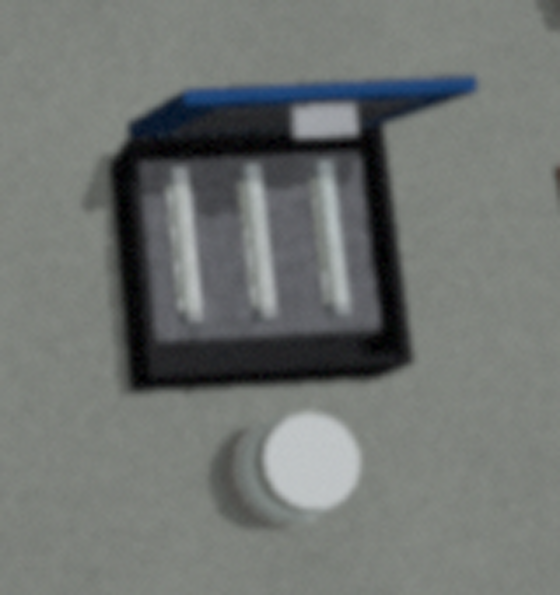

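View pics/s2.png

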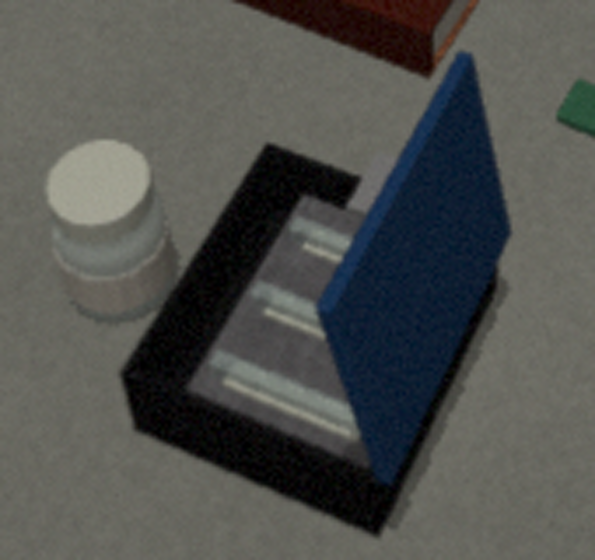

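Run:
```python
from h import *
import pickle; f,g=pickle.load(open("f0.pkl","rb"))
T=lambda u,v:(70+u/2.6,120+v/2.6); S=lambda u,v:(200+u/2.8,130+v/2.8)
np.set_printoptions(precision=4,suppress=True)
print("posts",onz(f,[T(22,75),T(740,92)],.194))
print("bar ends from scene",onz(g,[S(703,18),S(487,366)],.194))
print("post feet", onz(f,[T(133,168),T(725,183)],.008))
print("grip",tri((f,g),(T(259,390),S(406,91))))
print("grip onz", onz(f,[T(259,387)],.16))
print("loupe/pod tops",onz(f,[T(415,434),T(287,521),T(329,308),T(204,395)],.045))
print("other grip",tri((f,g),(T(447,70),S(596,175))), onz(f,[T(447,70)],.16+.052))
T2=lambda u,v:(380+u/3.5,160+v/3.5); S2=lambda u,v:(180+u/3.5,290+v/3.5)
print("lid edge corners",tri((f,g),(T2(190,97),S2(465,57))),tri((f,g),(T2(473,84),S2(327,300))))
print("hinge corners scene",tri((f,g),(T2(135,127),S2(505,235))),S2(385,480))
print("case corners z.055",onz(f,[T2(120,158),T2(135,385),T2(408,362),T2(375,135)],.055))
print("case corners scene z.055",onz(g,[S2(268,148),S2(124,375),S2(385,480),S2(508,235)],.055))
print("jar",onz(f,[T2(312,460)],.085)); 
print("book",onz(f,[T(604,340),T(754,340),T(758,552),T(604,552)],.04))
```

```text
posts [[ 0.6268  0.3857  0.194 ]
 [ 0.6336 -0.0703  0.194 ]]
bar ends from scene [[ 0.6325  0.3817  0.194 ]
 [ 0.6385 -0.0753  0.194 ]]
post feet [[ 0.6255  0.3856  0.008 ]
 [ 0.6331 -0.0718  0.008 ]]
grip (array([0.4396, 0.224 , 0.1497]), [np.float64(0.0007430114132272804), np.float64(0.0007430114132272194)])
grip onz [[0.4395 0.2206 0.16  ]]
loupe/pod tops [[0.4271 0.1418 0.045 ]
 [0.3619 0.2267 0.045 ]
 [0.5147 0.2115 0.045 ]
 [0.4473 0.2954 0.045 ]]
other grip (array([0.6345, 0.1111, 0.2114]), [np.float64(0.0015410195676547566), np.float64(0.0015410195676548641)]) [[0.6329 0.1102 0.212 ]]
lid edge corners (array([ 0.5904, -0.2016,  0.1806]), [np.float64(0.0012556812166948702), np.float64(0.0012556812166948578)]) (array([ 0.6027, -0.3344,  0.1831]), [np.float64(0.0013516654715722916), np.float64(0.001351665471572022)])
hinge corners scene (array([ 0.6135, -0.2003,  0.0557]), [np.float64(0.001142513239468141), np.float64(0.001142513239468281)]) (290.0, 427.1428571428571)
case corners z.055 [[ 0.5951 -0.1931  0.055 ]
 [ 0.4728 -0.2016  0.055 ]
 [ 0.4912 -0.3458  0.055 ]
 [ 0.6146 -0.3314  0.055 ]]
case corners scene z.055 [[ 0.4837 -0.213   0.055 ]
 [ 0.4968 -0.3491  0.055 ]
 [ 0.6263 -0.3334  0.055 ]
 [ 0.6154 -0.1984  0.055 ]]
jar [[ 0.434  -0.2851  0.085 ]]
book [[ 0.5014  0.0125  0.04  ]
 [ 0.5064 -0.0949  0.04  ]
 [ 0.3568 -0.1022  0.04  ]
 [ 0.3519  0.0047  0.04  ]]
```

```bash
cat >> h.py <<'E'
np.set_printoptions(precision=4,suppress=True)
def go(*tg):
    s=manip.sense(); q=s["tool_rot"]; Rt=R.from_quat([q[1],q[2],q[3],q[0]]); p=s["position"]
    x=Rt.apply([1,0,0]); yaw=np.degrees(np.arctan2(x[1],x[0]))
    print("t",s["time_s"],"p",p,"yaw",round(yaw,2),"F",s["contact_force"],"gap",s["finger_gap"],"tz",Rt.apply([0,0,1]))
    for P,y in tg:
        Q=R.from_euler('ZX',[np.radians(y),np.pi]); 
        print(np.round(Rt.inv().apply(np.array(P)-p)*1000,1),np.round(np.degrees((Rt.inv()*Q).as_rotvec()),2))
E
python3 - <<'E'
from h import *
go(((.30,-.45,.31),-72),((.68,-.262,.31),-84.6),((.68,-.262,.174),-84.6))
E
```

```text
t 0.25 p [ 0.1752 -0.5473  0.2203] yaw -72.25 F [ 0.9311 -0.7944 -0.4656] gap 1.0013473180396717 tz [-0.0002  0.0011 -1.    ]
[ -54.7 -148.5  -89.6] [-0.01  0.07 -0.25]
[-117.9 -567.7  -89.5] [-0.    0.07 12.35]
[-117.8 -567.7   46.5] [-0.    0.07 12.35]
```

>>> {"name": "send_rows", "arguments": {
  "deltas": [
    {"grip": 0,"xyz": [-10,-30,-40],"angular": [0,0,0]},
    {"grip": 0,"xyz": [-30,-70,-70],"angular": [0,0,0]},
    {"grip": 0,"xyz": [-45,-115,-90],"angular": [0,0,2]},
    {"grip": 0,"xyz": [-55,-160,-90],"angular": [0,0,5]},
    {"grip": 0,"xyz": [-65,-205,-90],"angular": [0,0,8]},
    {"grip": 0,"xyz": [-75,-250,-90],"angular": [0,0,10]},
    {"grip": 0,"xyz": [-83,-295,-90],"angular": [0,0,12]},
    {"grip": 0,"xyz": [-90,-340,-90],"angular": [0,0,12.4]}
  ]
}}

```text
time_s: 1.05
position: [0.4731, -0.357, 0.311]
tool_rot: [0.0, 0.739, -0.674, 0.0]
contact_force: [0.6, -0.4, -0.4]
finger_gap: -0.0
```

Run:
```python
from h import *
go(((.68,-.262,.31),-84.6),((.68,-.262,.174),-84.6))
```

```text
t 1.05 p [ 0.4731 -0.357   0.311 ] yaw -84.68 F [ 0.6025 -0.3728 -0.3588] gap -0.00025195069935492204 tz [ 0.0001 -0.0003 -1.    ]
[ -75.4 -214.8    1. ] [-0.   -0.02 -0.08]
[ -75.4 -214.8  137. ] [-0.   -0.02 -0.08]
```

>>> {"name": "send_rows", "arguments": {
  "deltas": [
    {"grip": 0,"xyz": [-15,-45,0],"angular": [0,0,0]},
    {"grip": 0,"xyz": [-30,-90,0],"angular": [0,0,0]},
    {"grip": 0,"xyz": [-45,-135,0],"angular": [0,0,0]},
    {"grip": 0,"xyz": [-60,-175,0],"angular": [0,0,0]},
    {"grip": 0,"xyz": [-75,-215,0],"angular": [0,0,0]},
    {"grip": 0,"xyz": [-75,-215,40],"angular": [0,0,0]},
    {"grip": 0,"xyz": [-75,-215,85],"angular": [0,0,0]},
    {"grip": 0,"xyz": [-75,-215,85],"angular": [0,0,0]}
  ]
}}

```text
time_s: 1.85
position: [0.6741, -0.2604, 0.2153]
tool_rot: [0.002, 0.74, -0.673, -0.009]
contact_force: [-2.2, 0.1, -1.8]
finger_gap: 0.001
```

Run:
```python
from h import *
f=grab_frame("scene"); g=grab_frame("top"); cv2.imwrite("pics/b.png",np.hstack([f["img"][150:,150:550],g["img"][100:430,240:640]])[:,:,::-1])
h=np.array([.620,-.267,.055]); d=np.array([-.9955,-.094,0])
go(*[(h+d*(.105*np.cos(a)-.011*np.sin(a)-.011)+[0,0,.105*np.sin(a)+.019+.004],-84.6) for a in np.radians([80,65,50,35,20,10,5])])
```

```text
t 1.95 p [ 0.6779 -0.2632  0.2245] yaw -84.65 F [ 0.6642 -0.4497  1.2169] gap -0.002074459277035217 tz [-0.0033  0.0018 -1.    ]
[-1.5 54.3 43.2] [ 0.18  0.12 -0.05]
[-1.5 81.3 51.6] [ 0.18  0.12 -0.05]
[ -1.4 105.9  66.4] [ 0.18  0.12 -0.05]
[ -1.4 126.4  86.6] [ 0.18  0.12 -0.05]
[ -1.3 141.6 111. ] [ 0.18  0.12 -0.05]
[ -1.3 148.1 128.7] [ 0.18  0.12 -0.05]
[ -1.2 150.2 137.8] [ 0.18  0.12 -0.05]
```

View pics/b.png

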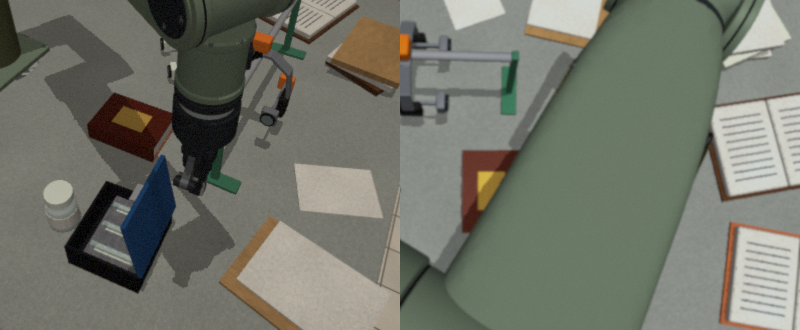

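>>> {"name": "send_rows", "arguments": {
  "deltas": [
    {"grip": 0,"xyz": [0,20,40],"angular": [0,0,0]},
    {"grip": 0,"xyz": [0,45,42],"angular": [0,0,0]},
    {"grip": 0,"xyz": [0,60,44],"angular": [0,0,0]},
    {"grip": 0,"xyz": [0,75,48],"angular": [0,0,0]},
    {"grip": 0,"xyz": [0,90,56],"angular": [0,0,0]},
    {"grip": 0,"xyz": [0,105,65],"angular": [0,0,0]},
    {"grip": 0,"xyz": [0,117,75],"angular": [0,0,0]},
    {"grip": 0,"xyz": [0,126,85],"angular": [0,0,0]}
  ]
}}

```text
time_s: 2.75
position: [0.5568, -0.2789, 0.1623]
tool_rot: [-0.0, 0.739, -0.673, 0.007]
contact_force: [-35.6, 18.4, 81.1]
finger_gap: 0.002
```

Run:
```python
from h import *
f=grab_frame("scene"); crop(f,"c",180,250,400,450,3.5)
h=np.array([.620,-.267,.055]); d=np.array([-.9955,-.094,0])
go(*[(h+d*(.105*np.cos(a)-.011*np.sin(a)-.011)+[0,0,.105*np.sin(a)+.019+.004],-84.6) for a in np.radians([80,65,50,35,20,10,5])])
```

```text
t 2.8 p [ 0.5542 -0.2789  0.1615] yaw -84.65 F [-30.0757  13.9914  61.5841] gap -0.0011029389431385659 tz [ 0.0067 -0.009  -0.9999]
[ -5.5 -70.3 -19.5] [-0.33 -0.55 -0.05]
[ -5.6 -43.2 -11.4] [-0.33 -0.55 -0.05]
[ -5.7 -18.5   3.1] [-0.33 -0.55 -0.05]
[-5.9  2.2 23.2] [-0.33 -0.55 -0.05]
[-6.1 17.6 47.5] [-0.33 -0.55 -0.05]
[-6.2 24.3 65.1] [-0.33 -0.55 -0.05]
[-6.3 26.5 74.2] [-0.33 -0.55 -0.05]
```

View pics/c.png

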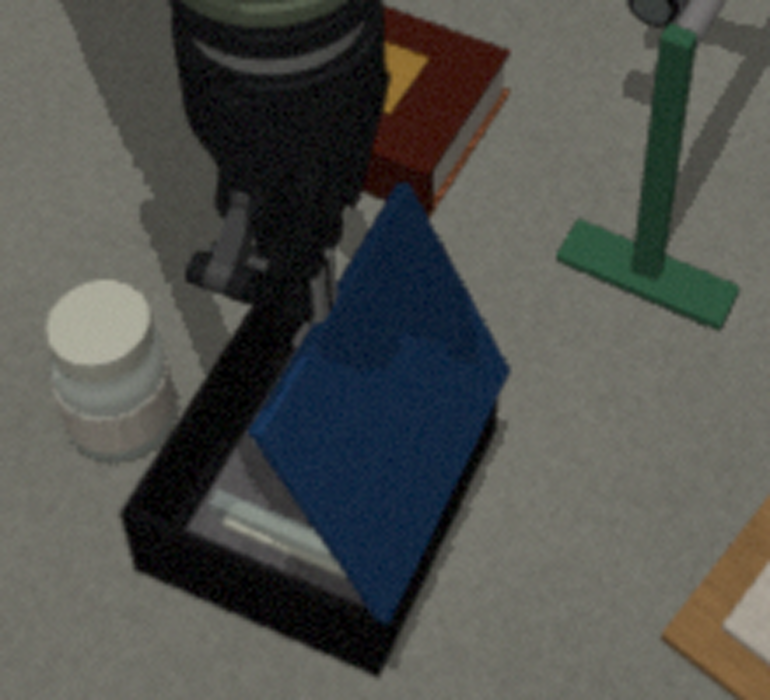

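Run:
```python
from h import *
f=grab_frame("scene")
h=np.array([.620,-.267,.055]); d=np.array([-.9955,-.094,0]); y=np.array([-.094,.9955,0])
for a in range(40,85,5):
    e=h+d*.13*np.cos(np.radians(a))+[0,0,.13*np.sin(np.radians(a))]
    print(a,e,proj(f,[e+y*.07,e-y*.07]).round(1).ravel())
print("seen 295.7,302.9  252.9,374.3")
s=manip.sense(); print(s["position"],s["contact_force"],s["wrist_torque"])
p=s["position"]; tip=p-[0,0,.019]
print(proj(f,[p,tip,tip+[.011,0,0],tip-[.011,0,0]]))
w=grab_frame("wrist"); cv2.imwrite("pics/w1.png",w["img"][:,:,::-1])
```

```text
40 [ 0.5209 -0.2764  0.1386] [270.4 307.  226.1 376. ]
45 [ 0.5285 -0.2756  0.1469] [274.3 305.2 230.  374.8]
50 [ 0.5368 -0.2749  0.1546] [278.6 303.9 234.5 374. ]
55 [ 0.5458 -0.274   0.1615] [283.5 302.9 239.5 373.7]
60 [ 0.5553 -0.2731  0.1676] [288.7 302.4 245.1 373.8]
65 [ 0.5653 -0.2722  0.1728] [294.3 302.2 251.1 374.4]
70 [ 0.5757 -0.2712  0.1772] [300.3 302.6 257.6 375.4]
75 [ 0.5865 -0.2702  0.1806] [306.6 303.4 264.4 376.9]
80 [ 0.5975 -0.2691  0.183 ] [313.1 304.6 271.6 378.9]
seen 295.7,302.9  252.9,374.3
[ 0.5545 -0.2789  0.1617] [-30.123   13.7269  59.7894] [2.4315 4.5955 0.0933]
[[266.0206 340.5593]
 [266.7491 347.8484]
 [272.8325 350.8561]
 [260.7292 344.8727]]
```

View pics/w1.png

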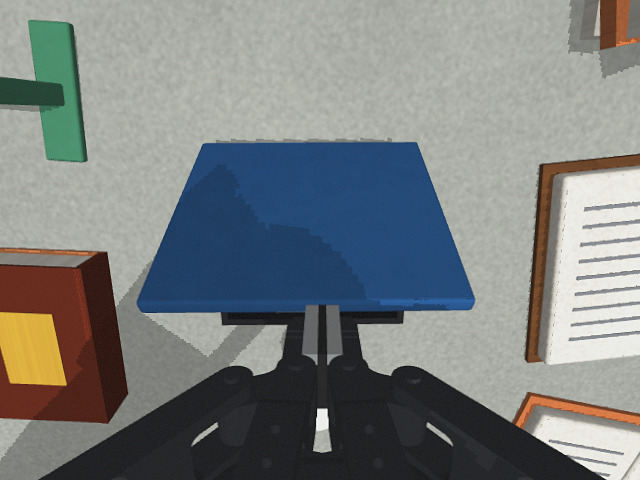

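>>> {"name": "send_rows", "arguments": {
  "deltas": [
    {"grip": 0,"xyz": [0,3,-20],"angular": [0,0,0]},
    {"grip": 0,"xyz": [0,3,-50],"angular": [0,0,0]},
    {"grip": 0,"xyz": [0,0,-90],"angular": [0,0,0]},
    {"grip": 0,"xyz": [0,-30,-100],"angular": [0,0,0]},
    {"grip": 0,"xyz": [0,-70,-100],"angular": [0,0,0]},
    {"grip": 0,"xyz": [0,-110,-100],"angular": [0,0,0]},
    {"grip": 0,"xyz": [0,-130,-100],"angular": [0,0,0]},
    {"grip": 0,"xyz": [0,-130,-100],"angular": [0,0,0]}
  ]
}}

```text
time_s: 3.7
position: [0.6863, -0.2636, 0.2452]
tool_rot: [-0.001, 0.74, -0.673, 0.004]
contact_force: [0.6, -0.1, 0.8]
finger_gap: 0.002
```

Run:
```python
from h import *
f=grab_frame("scene"); crop(f,"c2",180,250,400,450,3.5)
w=grab_frame("wrist"); cv2.imwrite("pics/w2.png",w["img"][:,:,::-1])
go(((.68,-.27,.155),-84.6))
```

```text
t 3.8 p [ 0.6835 -0.2641  0.2442] yaw -84.66 F [-0.0432 -0.9832  0.1696] gap 0.0019287493953825826 tz [ 0.0037 -0.0025 -1.    ]
[ 5.3  4.4 89.2] [-0.2  -0.16 -0.06]
```

View pics/c2.png

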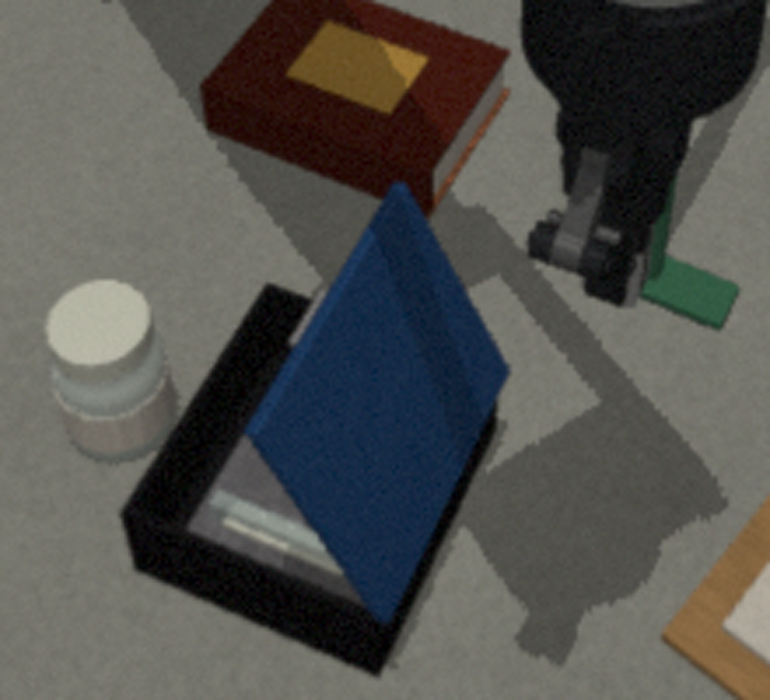

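View pics/w2.png

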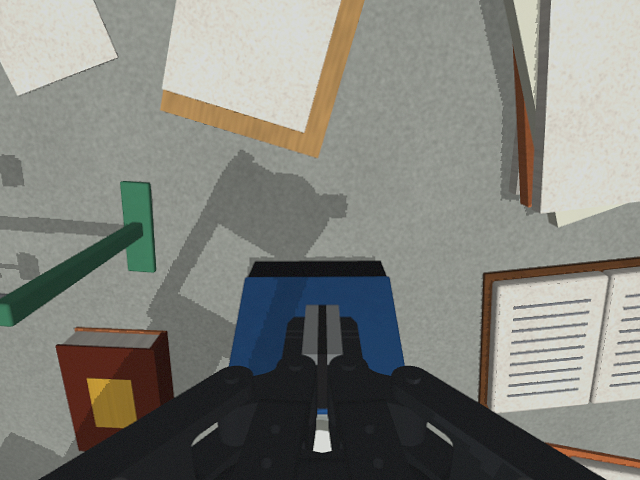

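>>> {"name": "send_rows", "arguments": {
  "deltas": [
    {"grip": 0,"xyz": [5,0,30],"angular": [0,0,0]},
    {"grip": 0,"xyz": [5,0,60],"angular": [0,0,0]},
    {"grip": 0,"xyz": [5,0,80],"angular": [0,0,0]},
    {"grip": 0,"xyz": [5,0,86],"angular": [0,0,0]},
    {"grip": 0,"xyz": [5,20,86],"angular": [0,0,0]},
    {"grip": 0,"xyz": [5,40,86],"angular": [0,0,0]},
    {"grip": 0,"xyz": [5,60,86],"angular": [0,0,0]},
    {"grip": 0,"xyz": [5,70,86],"angular": [0,0,0]}
  ]
}}

```text
time_s: 4.6
position: [0.6125, -0.2759, 0.1576]
tool_rot: [-0.0, 0.739, -0.674, 0.002]
contact_force: [-0.5, 0.4, 0.4]
finger_gap: 0.001
```

```bash
cat > arc.py <<'E'
from h import *
h=np.array([.620,-.267,.055]); d=np.array([-.9955,-.094,0])
go(*[(h+d*(.1*np.cos(a)-.011)+[0,0,.1*np.sin(a)+.019],-84.6) for a in np.radians([65,60,55,50,45,40,35,30,25,20,15,10,5,0])])
E
python3 arc.py
```

```text
t 4.6 p [ 0.6125 -0.2759  0.1576] yaw -84.73 F [-0.5048  0.365   0.4181] gap 0.001314937609772217 tz [ 0.0024 -0.0019 -1.    ]
[-8.1 23.  -7.1] [-0.13 -0.12 -0.13]
[-8.1 30.7 -3.1] [-0.13 -0.12 -0.13]
[-8.1 38.1  1.6] [-0.13 -0.12 -0.13]
[-8.1 45.   6.9] [-0.13 -0.12 -0.13]
[-8.  51.5 12.7] [-0.13 -0.12 -0.13]
[-8.1 57.4 19.2] [-0.13 -0.12 -0.13]
[-8.1 62.7 26.1] [-0.13 -0.12 -0.13]
[-8.1 67.4 33.4] [-0.13 -0.12 -0.13]
[-8.1 71.5 41.2] [-0.13 -0.12 -0.13]
[-8.1 74.8 49.2] [-0.13 -0.12 -0.13]
[-8.1 77.5 57.5] [-0.13 -0.12 -0.13]
[-8.1 79.4 66. ] [-0.13 -0.12 -0.13]
[-8.1 80.5 74.7] [-0.13 -0.12 -0.13]
[-8.1 80.9 83.4] [-0.13 -0.12 -0.13]
```

>>> {"name": "send_rows", "arguments": {
  "deltas": [
    {"grip": 0,"xyz": [-4,14,0],"angular": [0,0,0]},
    {"grip": 0,"xyz": [-8,24,0],"angular": [0,0,0]},
    {"grip": 0,"xyz": [-8,32,1],"angular": [0,0,0]},
    {"grip": 0,"xyz": [-8,40,4],"angular": [0,0,0]},
    {"grip": 0,"xyz": [-8,47,8],"angular": [0,0,0]},
    {"grip": 0,"xyz": [-8,47,8],"angular": [0,0,0]}
  ]
}}

```text
time_s: 5.2
position: [0.5649, -0.2712, 0.1463]
tool_rot: [0.0, 0.739, -0.674, -0.001]
contact_force: [-0.0, -0.3, -0.4]
finger_gap: 0.0
```

```bash
python3 arc.py
python3 - <<'E'
from h import *
f=grab_frame("scene"); crop(f,"c3",180,250,400,450,3.5)
E
```

```text
t 5.2 p [ 0.5649 -0.2712  0.1463] yaw -84.69 F [-0.0156 -0.252  -0.3967] gap 0.00017187880233294434 tz [-0.0012  0.0005 -1.    ]
[  0.9 -24.  -18.4] [ 0.07  0.03 -0.09]
[  0.9 -16.3 -14.3] [ 0.07  0.03 -0.09]
[ 0.9 -8.9 -9.6] [ 0.07  0.03 -0.09]
[ 0.9 -2.  -4.3] [ 0.07  0.03 -0.09]
[1.  4.4 1.6] [ 0.07  0.03 -0.09]
[ 1.  10.3  8. ] [ 0.07  0.03 -0.09]
[ 1.  15.6 14.9] [ 0.07  0.03 -0.09]
[ 1.  20.3 22.3] [ 0.07  0.03 -0.09]
[ 1.  24.3 30. ] [ 0.07  0.03 -0.09]
[ 1.  27.6 38.1] [ 0.07  0.03 -0.09]
[ 1.  30.3 46.4] [ 0.07  0.03 -0.09]
[ 1.  32.1 55. ] [ 0.07  0.03 -0.09]
[ 1.  33.3 63.6] [ 0.07  0.03 -0.09]
[ 1.  33.6 72.3] [ 0.07  0.03 -0.09]
```

View pics/c3.png

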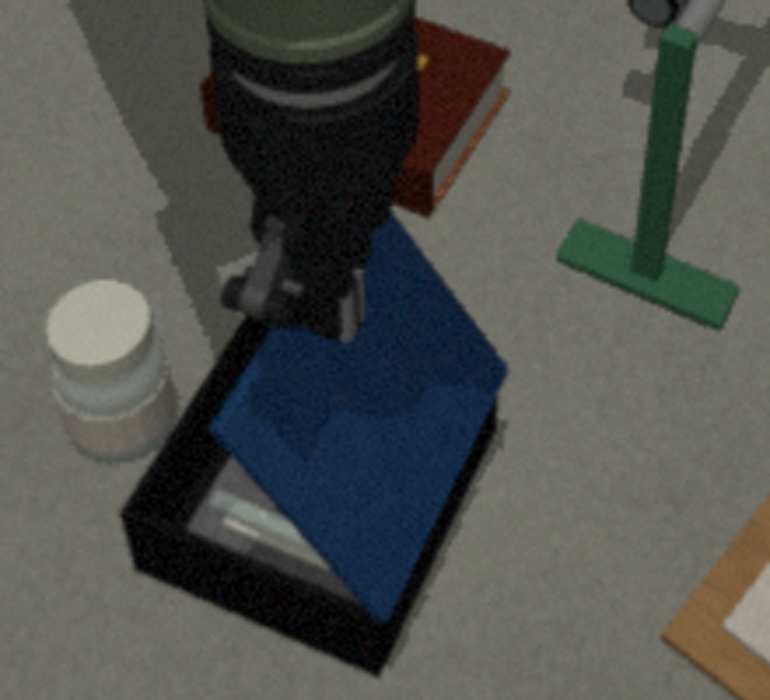

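>>> {"name": "send_rows", "arguments": {
  "deltas": [
    {"grip": 0,"xyz": [0,6,4],"angular": [0,0,0]},
    {"grip": 0,"xyz": [0,12,10],"angular": [0,0,0]},
    {"grip": 0,"xyz": [0,18,18],"angular": [0,0,0]},
    {"grip": 0,"xyz": [0,23,28],"angular": [0,0,0]},
    {"grip": 0,"xyz": [0,28,38],"angular": [0,0,0]},
    {"grip": 0,"xyz": [0,31,47],"angular": [0,0,0]},
    {"grip": 0,"xyz": [0,33,56],"angular": [0,0,0]},
    {"grip": 0,"xyz": [0,33,56],"angular": [0,0,0]}
  ]
}}

```text
time_s: 6.05
position: [0.5316, -0.2733, 0.0887]
tool_rot: [0.0, 0.739, -0.673, -0.002]
contact_force: [-0.8, 1.2, -0.8]
finger_gap: -0.002
```

```bash
python3 arc.py|sed -n '1p;15p'
python3 - <<'E'
from h import *
f=grab_frame("scene"); crop(f,"c4",180,250,400,450,3.5)
E
```

```text
t 6.05 p [ 0.5316 -0.2733  0.0887] yaw -84.67 F [-0.8049  1.1566 -0.7897] gap -0.00227269476917629 tz [-0.0032  0.0023 -1.    ]
[ 2.1  0.4 14.7] [ 0.17  0.15 -0.07]
```

View pics/c4.png

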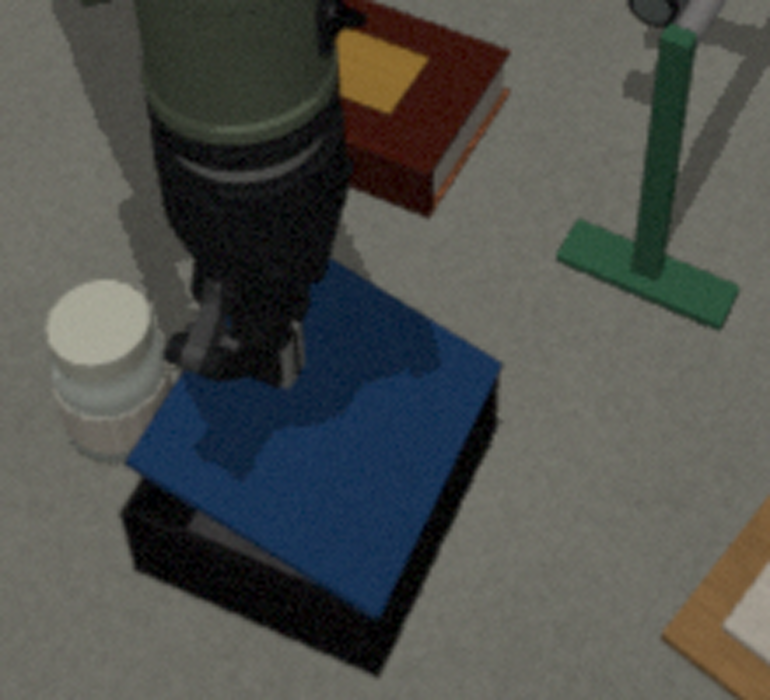

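>>> {"name": "send_rows", "arguments": {
  "deltas": [
    {"grip": 0,"xyz": [2,4,6],"angular": [0,0,0]},
    {"grip": 0,"xyz": [2,6,11],"angular": [0,0,0]},
    {"grip": 0,"xyz": [2,6,15],"angular": [0,0,0]},
    {"grip": 0,"xyz": [2,6,18],"angular": [0,0,0]},
    {"grip": 0,"xyz": [2,6,18],"angular": [0,0,0]}
  ]
}}

```text
time_s: 6.6
position: [0.527, -0.2764, 0.0723]
tool_rot: [0.0, 0.739, -0.673, -0.001]
contact_force: [-0.5, -0.7, -0.6]
finger_gap: 0.0
```

```bash
python3 arc.py|sed -n '1p;15p'
python3 - <<'E'
from h import *
f=grab_frame("scene"); crop(f,"c5",180,250,400,450,3.5)
E
```

```text
t 6.6 p [ 0.527  -0.2764  0.0723] yaw -84.65 F [-0.4509 -0.6543 -0.559 ] gap 0.00048127026664361794 tz [-0.0008  0.0006 -1.    ]
[-0.7 -4.5 -1.7] [ 0.04  0.04 -0.05]
```

View pics/c5.png

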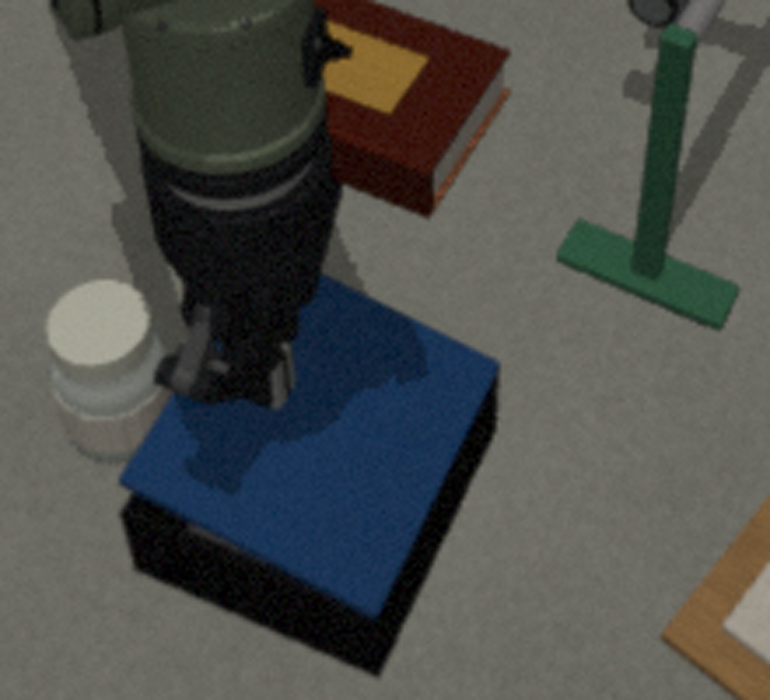

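>>> {"name": "send_rows", "arguments": {
  "deltas": [
    {"grip": 0,"xyz": [0,0,3],"angular": [0,0,0]},
    {"grip": 0,"xyz": [0,0,6],"angular": [0,0,0]},
    {"grip": 0,"xyz": [0,0,9],"angular": [0,0,0]},
    {"grip": 0,"xyz": [0,0,9],"angular": [0,0,0]}
  ]
}}

```text
time_s: 7.05
position: [0.527, -0.2764, 0.0633]
tool_rot: [0.0, 0.739, -0.673, -0.0]
contact_force: [1.0, -0.9, -0.4]
finger_gap: -0.006
```

```bash
python3 arc.py|sed -n '1p;15p'
python3 - <<'E'
from h import *
f=grab_frame("scene"); crop(f,"c6",180,250,400,450,3.5)
E
```

```text
t 7.05 p [ 0.527  -0.2764  0.0633] yaw -84.65 F [ 1.0074 -0.8524 -0.4218] gap -0.006112487292686306 tz [-0.0007  0.0006 -1.    ]
[ -0.7  -4.5 -10.8] [ 0.04  0.04 -0.05]
```

View pics/c6.png

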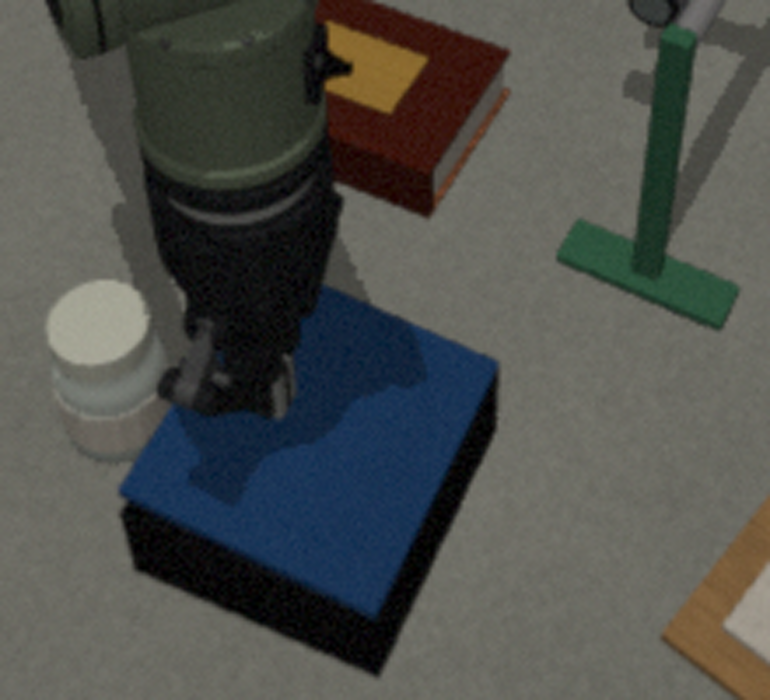

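>>> {"name": "send_rows", "arguments": {
  "deltas": [
    {"grip": 0,"xyz": [0,0,2],"angular": [0,0,0]},
    {"grip": 0,"xyz": [0,0,4],"angular": [0,0,0]},
    {"grip": 0,"xyz": [0,0,6],"angular": [0,0,0]},
    {"grip": 0,"xyz": [0,0,6],"angular": [0,0,0]}
  ]
}}

```text
time_s: 7.5
position: [0.5271, -0.2768, 0.0577]
tool_rot: [0.0, 0.739, -0.673, -0.0]
contact_force: [-1.2, -0.5, 1.9]
finger_gap: -0.001
```

```bash
python3 arc.py|sed -n '1p;15p'
python3 - <<'E'
from h import *
f=grab_frame("scene"); crop(f,"c7",180,250,400,450,3.5)
E
```

```text
t 7.5 p [ 0.5271 -0.2768  0.0577] yaw -84.65 F [-1.2485 -0.5187  1.8775] gap -0.0013109490999155594 tz [-0.0002 -0.0002 -1.    ]
[ -1.   -4.4 -16.3] [ 0.01 -0.01 -0.05]
```

View pics/c7.png

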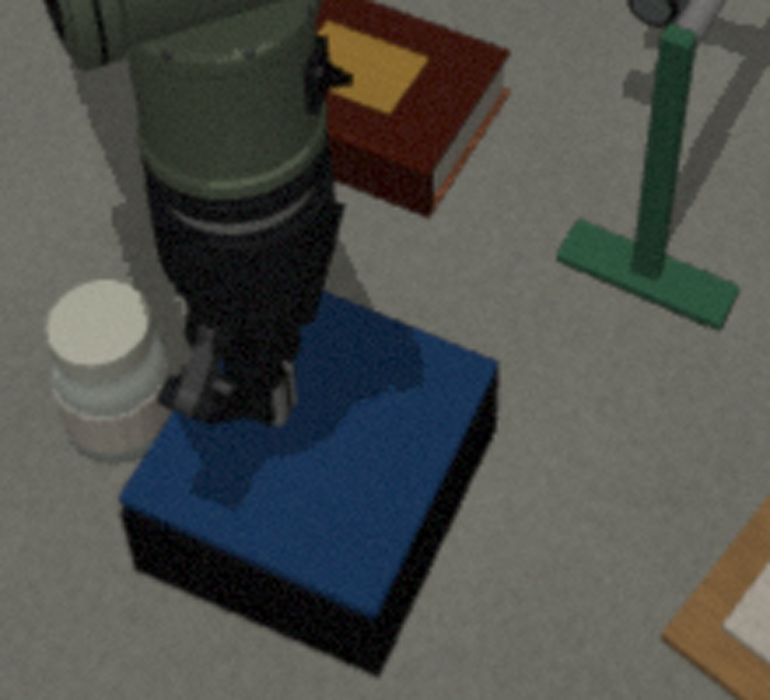

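>>> {"name": "send_rows", "arguments": {
  "deltas": [
    {"grip": 0,"xyz": [0,0,2],"angular": [0,0,0]},
    {"grip": 0,"xyz": [0,0,4],"angular": [0,0,0]},
    {"grip": 0,"xyz": [0,0,6],"angular": [0,0,0]},
    {"grip": 0,"xyz": [0,0,6],"angular": [0,0,0]}
  ]
}}

```text
time_s: 7.95
position: [0.5274, -0.2766, 0.0526]
tool_rot: [-0.0, 0.739, -0.673, -0.0]
contact_force: [-2.5, 1.5, 5.5]
finger_gap: -0.001
```

```bash
python3 arc.py|sed -n '1p;15p'
python3 - <<'E'
from h import *
f=grab_frame("scene"); crop(f,"c8",180,250,400,450,3.5)
E
```

```text
t 7.95 p [ 0.5274 -0.2766  0.0526] yaw -84.64 F [-2.4998  1.4805  5.5392] gap -0.0014479218966546898 tz [-0.0002  0.0003 -1.    ]
[ -0.9  -4.1 -21.4] [ 0.01  0.02 -0.04]
```

View pics/c8.png

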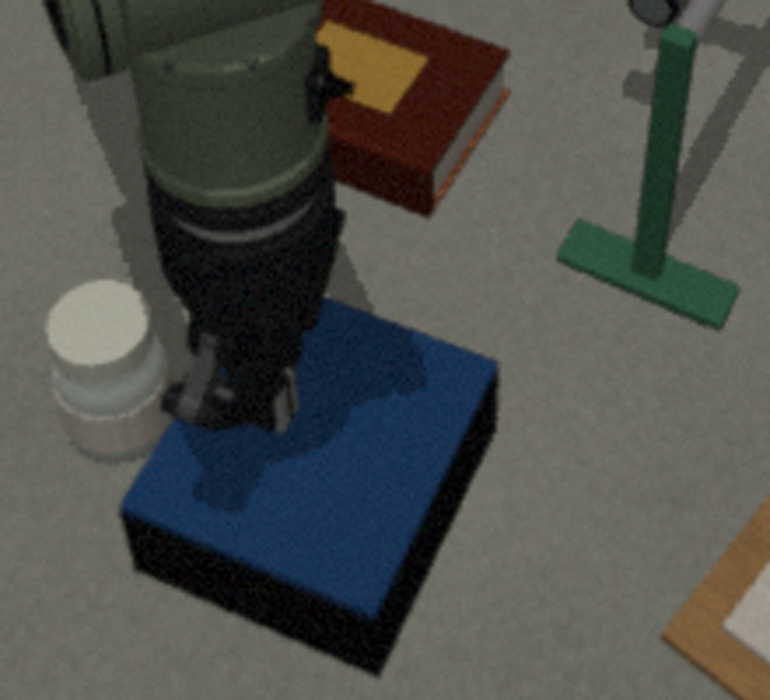

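Run:
```python
from h import *
f=grab_frame("scene"); p=manip.sense()["position"]
c=lambda P:((proj(f,P)-[180,250])*3.5).round()
print(c([p,p-[0,0,.019],p+[0,0,.02]]), c([[.49,-.28,.055],[.6263,-.3334,.055],[.527,-.2766,.055],[.527,-.2766,.06]]))
w=grab_frame("wrist"); cv2.imwrite("pics/w8.png",w["img"][:,:,::-1])
print(proj(w,[p,p-[0,0,.019],[.527,-.2766,.055]]))
t=grab_frame("top"); cv2.imwrite("pics/t8.png",t["img"][:,:,::-1])
```

```text
[[270. 424.]
 [272. 445.]
 [267. 401.]] [[201. 393.]
 [385. 620.]
 [269. 420.]
 [268. 415.]]
[[323.4073 308.5998]
 [323.2845 289.9189]
 [323.3285 312.0695]]
```

View pics/w8.png

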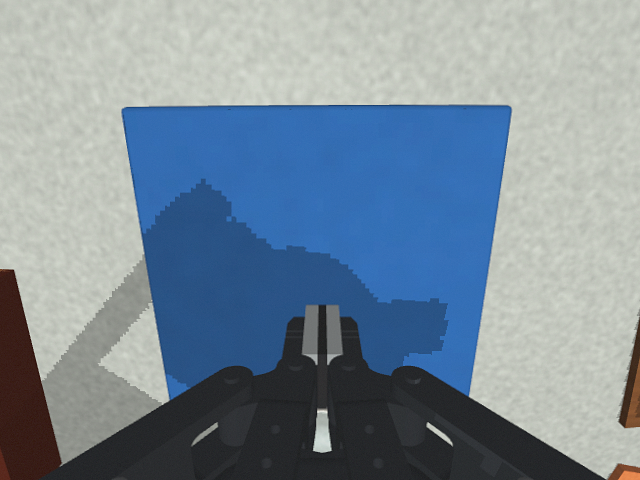

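View pics/t8.png

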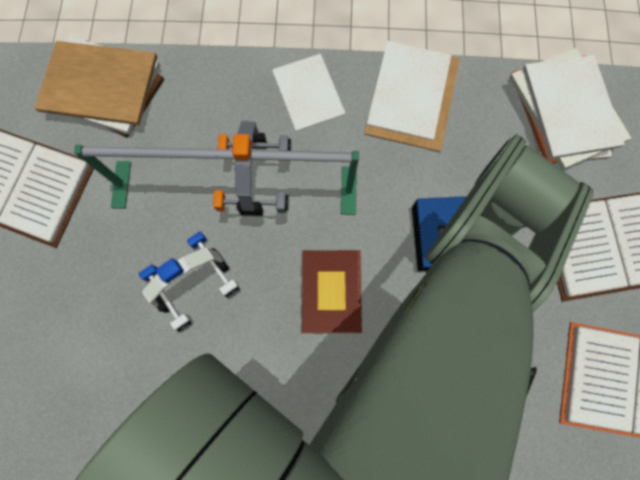

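>>> {"name": "send_rows", "arguments": {
  "deltas": [
    {"grip": 0,"xyz": [0,0,2],"angular": [0,0,0]},
    {"grip": 0,"xyz": [0,0,4],"angular": [0,0,0]},
    {"grip": 0,"xyz": [0,0,4],"angular": [0,0,0]}
  ]
}}

```text
time_s: 8.45
position: [0.5275, -0.2767, 0.0521]
tool_rot: [0.0, 0.74, -0.673, -0.0]
contact_force: [-9.1, 6.1, 24.2]
finger_gap: 0.003
```

```bash
python3 arc.py|sed -n '1p;15p'
python3 - <<'E'
from h import *
f=grab_frame("scene"); crop(f,"c9",180,250,400,450,3.5)
E
```

```text
t 8.45 p [ 0.5275 -0.2767  0.0521] yaw -84.62 F [-9.0575  6.0741 24.1522] gap 0.002698142526777437 tz [-0.0008  0.0001 -1.    ]
[ -1.   -4.  -21.9] [ 0.05  0.01 -0.02]
```

View pics/c9.png

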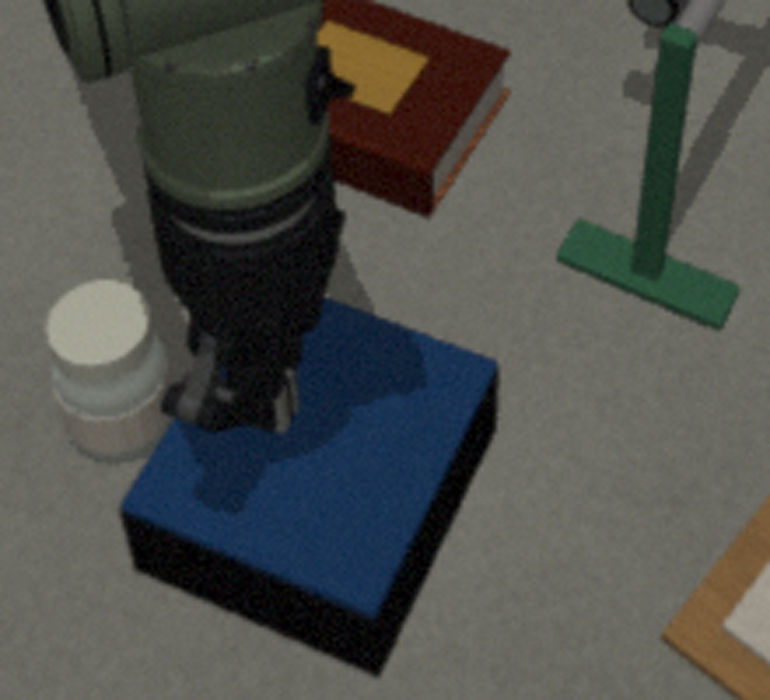

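Run:
```python
from h import *
w=grab_frame("wrist")
for z in (.035,.055,.063,.075):
    a=onz(w,[(122,108),(511,106)],z); print(z,a.ravel(),np.linalg.norm(a[0]-a[1]))
M=cv2.Rodrigues(np.array(w["rvec"]))[0]; c=-M.T@np.array(w["tvec"]).ravel(); print(c, manip.sense()["position"], M)
s=manip.sense();print(s["joint_pos"])
```

```text
0.035 [ 0.6042 -0.1844  0.035   0.6204 -0.3469  0.035 ] 0.16327968365459697
0.055 [ 0.6049 -0.1943  0.055   0.6192 -0.3376  0.055 ] 0.14402792373985687
0.063 [ 0.6052 -0.1982  0.063   0.6188 -0.3339  0.063 ] 0.1363272197739608
0.075 [ 0.6057 -0.2042  0.075   0.6181 -0.3283  0.075 ] 0.1247761638251167
[ 0.6105 -0.2682  0.2046] [ 0.5275 -0.2767  0.0522] [[ 0.0946 -0.9955 -0.0005]
 [-0.9398 -0.0894  0.3299]
 [-0.3285 -0.0308 -0.944 ]]
[-0.6282  0.4353  1.6218 -0.0004  1.0849  0.8489]
```

>>> {"name": "send_rows", "arguments": {
  "deltas": [
    {"grip": 0,"xyz": [0,0,-45],"angular": [0,0,0]},
    {"grip": 0,"xyz": [0,0,-95],"angular": [0,0,0]},
    {"grip": 0,"xyz": [0,0,-145],"angular": [0,0,0]},
    {"grip": 30,"xyz": [0,0,-195],"angular": [0,0,-8]},
    {"grip": 85,"xyz": [-30,0,-235],"angular": [0,0,-16]},
    {"grip": 85,"xyz": [-70,10,-250],"angular": [0,0,-24]},
    {"grip": 85,"xyz": [-115,15,-250],"angular": [0,0,-32]},
    {"grip": 85,"xyz": [-160,20,-250],"angular": [0,0,-40]}
  ]
}}

```text
time_s: 9.35
position: [0.4924, -0.1181, 0.2988]
tool_rot: [-0.0, 0.926, -0.378, 0.001]
contact_force: [1.1, 0.9, -0.1]
finger_gap: 0.847
```

Run:
```python
from h import *
go(((.4396,.2225,.31),38.3))
```

```text
t 9.35 p [ 0.4924 -0.1181  0.2988] yaw -44.38 F [ 1.1466  0.9266 -0.1173] gap 0.8466960325750512 tz [ 0.0024 -0.0005 -1.    ]
[-276.  -206.5  -11.5] [  0.02  -0.15 -82.68]
```

>>> {"name": "send_rows", "arguments": {
  "deltas": [
    {"grip": 85,"xyz": [-32,-24,-5],"angular": [0,0,-8.5]},
    {"grip": 85,"xyz": [-66,-50,-10],"angular": [0,0,-17]},
    {"grip": 85,"xyz": [-100,-75,-11],"angular": [0,0,-25.5]},
    {"grip": 85,"xyz": [-135,-100,-11],"angular": [0,0,-34]},
    {"grip": 85,"xyz": [-170,-127,-11],"angular": [0,0,-42.5]},
    {"grip": 85,"xyz": [-200,-150,-11],"angular": [0,0,-51]},
    {"grip": 85,"xyz": [-220,-165,-11],"angular": [0,0,-59.5]},
    {"grip": 85,"xyz": [-240,-180,-11],"angular": [0,0,-68]}
  ]
}}

```text
time_s: 10.15
position: [0.4477, 0.1791, 0.3086]
tool_rot: [-0.0, 0.979, 0.206, -0.0]
contact_force: [0.2, -0.6, -0.4]
finger_gap: 0.995
```

Run:
```python
from h import *
go(((.4396,.2225,.31),38.3))
f=grab_frame("scene"); crop(f,"c10",180,250,400,450,3.5)
f=grab_frame("top"); crop(f,"t10",380,160,540,330,3.5)
```

```text
t 10.15 p [0.4477 0.1791 0.3086] yaw 23.77 F [ 0.2189 -0.6078 -0.3741] gap 0.9954909220014735 tz [-0.      0.0002 -1.    ]
[ 10.1 -43.   -1.4] [ -0.01  -0.   -14.53]
```

View pics/c10.png

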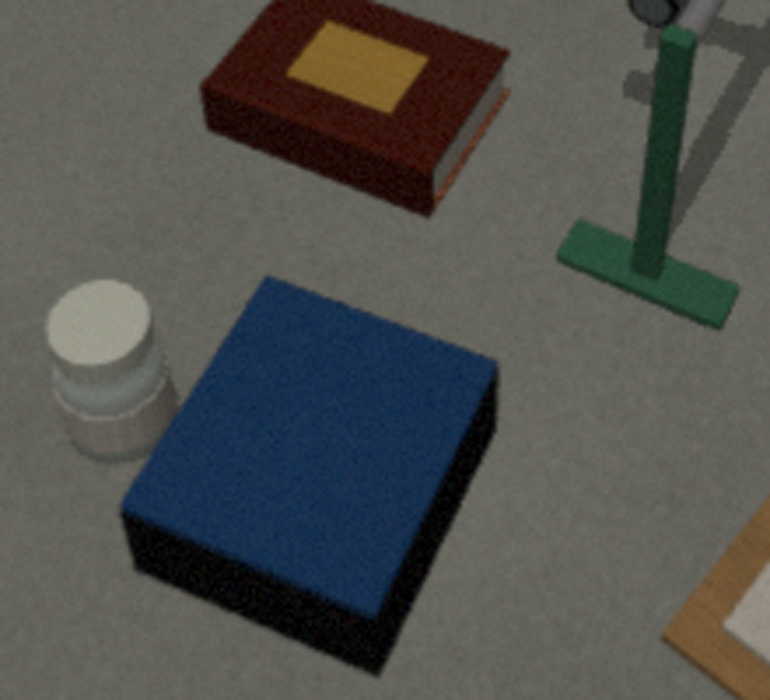

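View pics/t10.png

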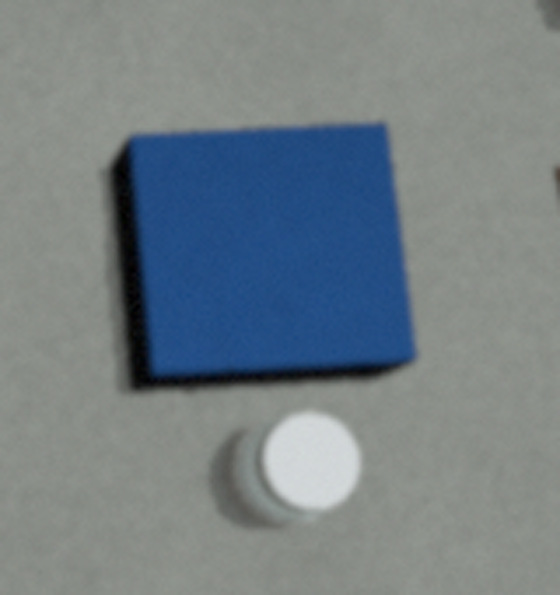

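Run:
```python
from h import *
import pickle; f,g=pickle.load(open("f0.pkl","rb"))
T=lambda u,v:(380+u/3.5,160+v/3.5); S=lambda u,v:(180+u/3.5,250+v/3.5)
for a,b in (((152,378),(268,275)),((413,358),(124,503)),((132,137),(497,362)),((387,123),(375,617))): print(tri((f,g),(T(*a),S(*b))))
```

```text
(array([ 0.4783, -0.2087,  0.0569]), [np.float64(0.002227287917903259), np.float64(0.0022272879179032)])
(array([ 0.4937, -0.3464,  0.0585]), [np.float64(0.0012086263923620792), np.float64(0.0012086263923620647)])
(array([ 0.6072, -0.1979,  0.0589]), [np.float64(0.0015520761850809522), np.float64(0.0015520761850807076)])
(array([ 0.6217, -0.3364,  0.0581]), [np.float64(0.0012159981821685787), np.float64(0.0012159981821685648)])
```

>>> {"name": "send_rows", "arguments": {
  "deltas": [
    {"grip": 85,"xyz": [5,-20,0],"angular": [0,0,-8]},
    {"grip": 85,"xyz": [10,-42,0],"angular": [0,0,-14.5]},
    {"grip": 85,"xyz": [10,-43,0],"angular": [0,0,-14.5]},
    {"grip": 85,"xyz": [10,-43,30],"angular": [0,0,-14.5]},
    {"grip": 85,"xyz": [10,-43,60],"angular": [0,0,-14.5]},
    {"grip": 85,"xyz": [10,-43,60],"angular": [0,0,-14.5]}
  ]
}}

```text
time_s: 10.85
position: [0.4374, 0.2188, 0.2441]
tool_rot: [0.0, 0.946, 0.323, -0.005]
contact_force: [-0.4, -0.5, -0.3]
finger_gap: 0.994
```

Run:
```python
from h import *
go(((.4396,.2225,.25),38.3))
w=grab_frame("wrist"); cv2.imwrite("pics/w11.png",w["img"][:,:,::-1])
p=manip.sense()["position"]; print(proj(w,[p,p-[0,0,.019],[.4396,.2225,.168]]))
f=grab_frame("scene"); crop(f,"c11",250,60,450,260,3.5)
```

```text
t 10.85 p [0.4374 0.2188 0.2441] yaw 37.65 F [-0.3669 -0.4767 -0.2655] gap 0.9944075535824498 tz [-0.0095 -0.0036 -0.9999]
[ 4.  -1.6 -5.9] [-0.17  0.56 -0.65]
[[327.3346 318.6635]
 [327.217  299.0588]
 [330.7416 253.0183]]
```

View pics/w11.png

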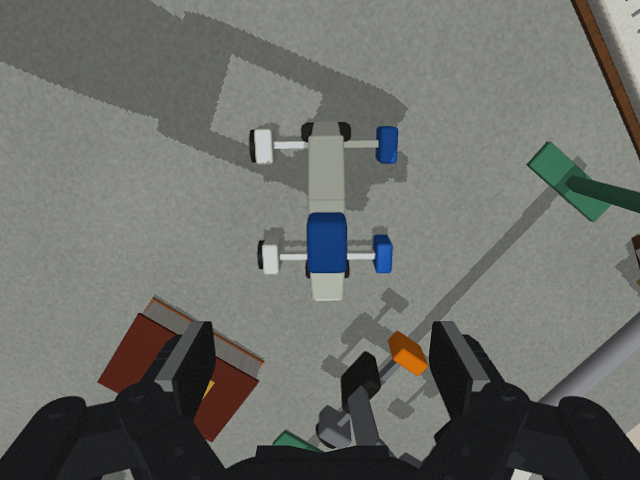

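View pics/c11.png

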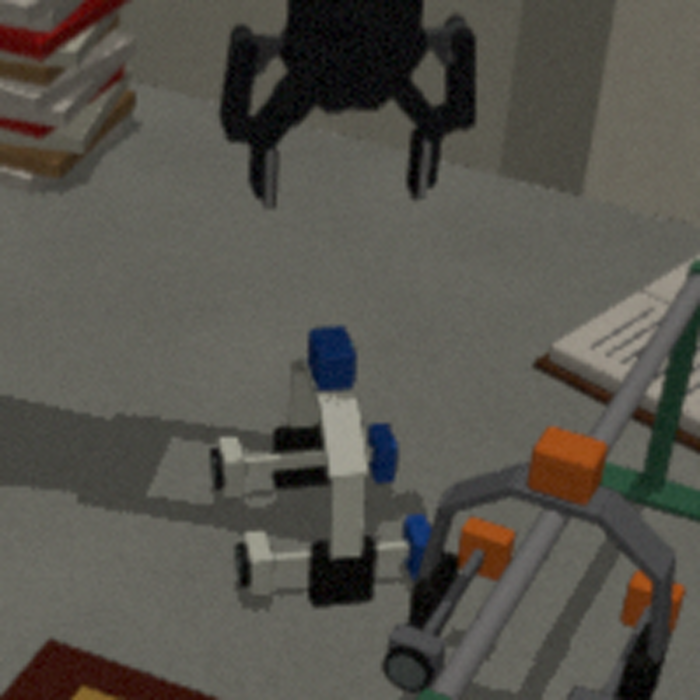

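Run:
```python
from h import *
w=grab_frame("wrist"); f=grab_frame("scene"); t=grab_frame("top")
print(onz(w,[(327,213),(327,264),(327,238),(307,238),(346,238)],.168))
hs=cv2.cvtColor(w["img"],cv2.COLOR_RGB2HSV); m=cv2.inRange(hs,(105,120,30),(130,255,255))
n,l,st,ce=cv2.connectedComponentsWithStats(m); print([ (st[i],ce[i]) for i in range(1,n) if st[i,4]>100])
p=manip.sense()["position"]; print(p,((proj(f,[p,p-[0,0,.019],p+[0,0,.02]])-[250,60])*3.5).round())
crop(w,"w11c",280,190,380,310,5)
print("bar: ",)
```

```text
[[0.426  0.2421 0.168 ]
 [0.4472 0.215  0.168 ]
 [0.4362 0.2292 0.168 ]
 [0.426  0.2213 0.168 ]
 [0.4458 0.2366 0.168 ]]
[(array([371, 125,  21,  36, 689], dtype=int32), array([381.0668, 142.2046])), (array([ 301,  209,   41,   60, 2247], dtype=int32), array([320.9008, 238.7873])), (array([368, 232,  19,  38, 623], dtype=int32), array([376.9246, 250.3868]))]
[0.4418 0.2208 0.251 ] [[341. 223.]
 [340. 251.]
 [343. 193.]]
bar:
```

View pics/w11c.png

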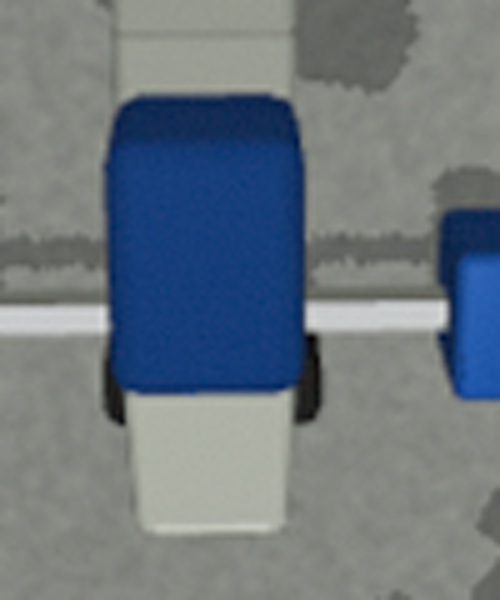

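Run:
```python
from h import *
w=grab_frame("wrist")
hs=cv2.cvtColor(w["img"],cv2.COLOR_RGB2HSV); m=cv2.inRange(hs,(105,120,30),(130,255,255))
n,l,st,ce=cv2.connectedComponentsWithStats(m); print([ (st[i],ce[i]) for i in range(1,n) if st[i,4]>100])
i=[i for i in range(1,n) if st[i,4]>1500][0]
x,y,ww,hh,_=st[i]
P=onz(w,[(x+ww/2,y+10+(hh-10)/2),(x,y+35),(x+ww,y+35),(x+ww/2,y+10),(x+ww/2,y+hh)],.168); print(P)
print(np.linalg.norm(P[1]-P[2]),np.linalg.norm(P[3]-P[4]))
d=P[2]-P[1]; print(np.degrees(np.arctan2(d[1],d[0])))
# strap direction on crown top
go((list(P[0][:2])+[.20],38.3))
```

```text
[(array([368, 124,  21,  37, 685], dtype=int32), array([377.8511, 141.3518])), (array([ 298,  208,   40,   59, 2205], dtype=int32), array([317.5887, 237.3324])), (array([365, 231,  19,  37, 607], dtype=int32), array([373.8633, 249.0362]))]
[[0.4357 0.2236 0.168 ]
 [0.4256 0.2154 0.168 ]
 [0.4462 0.2313 0.168 ]
 [0.4257 0.2367 0.168 ]
 [0.4462 0.21   0.168 ]]
0.025952287980039727 0.03359412203760256
37.76807405973232
t 11.15 p [0.4417 0.2209 0.2509] yaw 37.79 F [ 0.6153 -0.3656 -0.0698] gap 0.9921849375015552 tz [ 0.0036  0.0009 -1.    ]
[-3.3 -5.9 50.9] [ 0.09 -0.2  -0.51]
```

>>> {"name": "send_rows", "arguments": {
  "deltas": [
    {"grip": 85,"xyz": [-2,-5,30],"angular": [0,0,-0.5]},
    {"grip": 85,"xyz": [-2,-5,65],"angular": [0,0,-0.5]},
    {"grip": 85,"xyz": [-2,-5,95],"angular": [0,0,-0.5]},
    {"grip": 85,"xyz": [-2,-5,113],"angular": [0,0,-0.5]},
    {"grip": 85,"xyz": [-2,-5,115],"angular": [0,0,-0.5]},
    {"grip": 85,"xyz": [-2,-5,115],"angular": [0,0,-0.5]}
  ]
}}

```text
time_s: 11.75
position: [0.4364, 0.2238, 0.1348]
tool_rot: [0.0, 0.945, 0.328, 0.001]
contact_force: [0.1, -0.5, -0.3]
finger_gap: 0.999
```

Run:
```python
from h import *
go(((.437,.2236,.136),37.9))
w=grab_frame("wrist"); cv2.imwrite("pics/w12.png",w["img"][:,:,::-1])
f=grab_frame("scene"); crop(f,"c12",270,100,430,260,4)
```

```text
t 11.75 p [0.4364 0.2238 0.1348] yaw 38.34 F [ 0.0879 -0.5006 -0.2598] gap 0.9985408799572499 tz [ 0.0011  0.0003 -1.    ]
[ 0.3  0.5 -1.2] [ 0.02 -0.06  0.44]
```

View pics/w12.png

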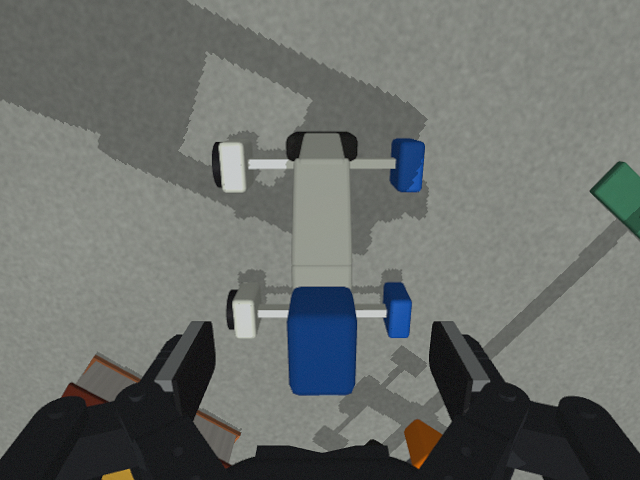

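View pics/c12.png

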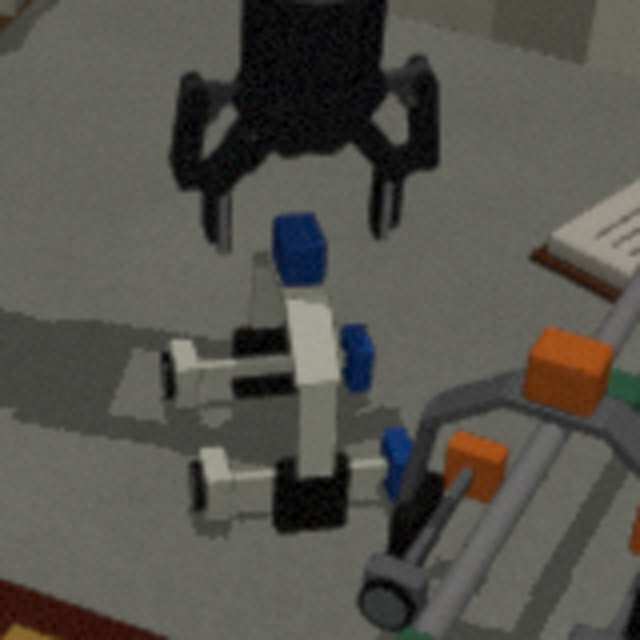

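>>> {"name": "send_rows", "arguments": {
  "deltas": [
    {"grip": 15,"xyz": [0,0,0],"angular": [0,0,0]},
    {"grip": 15,"xyz": [0,0,0],"angular": [0,0,0]},
    {"grip": 15,"xyz": [0,0,0],"angular": [0,0,0]},
    {"grip": 15,"xyz": [0,0,0],"angular": [0,0,0]},
    {"grip": 15,"xyz": [0,0,0],"angular": [0,0,0]},
    {"grip": 15,"xyz": [0,0,0],"angular": [0,0,0]}
  ],
  "force": 50
}}

```text
time_s: 12.45
position: [0.4362, 0.2238, 0.1344]
tool_rot: [-0.0, 0.945, 0.328, 0.001]
contact_force: [1.2, 0.1, 1.9]
finger_gap: 0.296
```

Run:
```python
from h import *
go(((.437,.2236,.136),37.9))
w=grab_frame("wrist"); cv2.imwrite("pics/w13.png",w["img"][:,:,::-1])
f=grab_frame("scene"); crop(f,"c13",270,100,430,260,4)
```

```text
t 12.45 p [0.4362 0.2238 0.1344] yaw 38.35 F [1.213  0.063  1.8776] gap 0.2955338437842897 tz [ 0.0012  0.0005 -1.    ]
[ 0.5  0.6 -1.6] [ 0.02 -0.07  0.45]
```

View pics/w13.png

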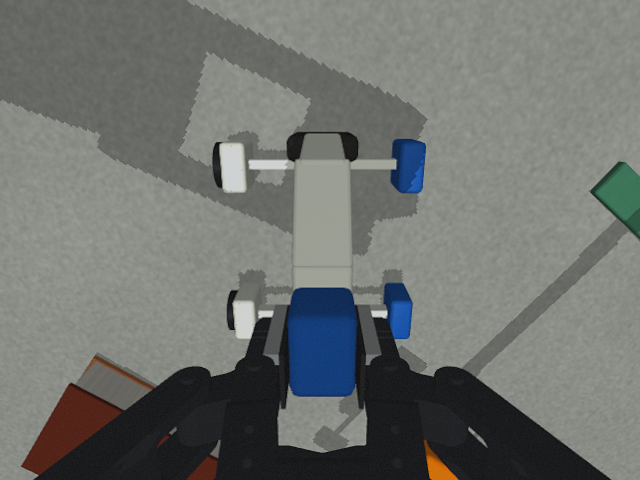

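View pics/c13.png

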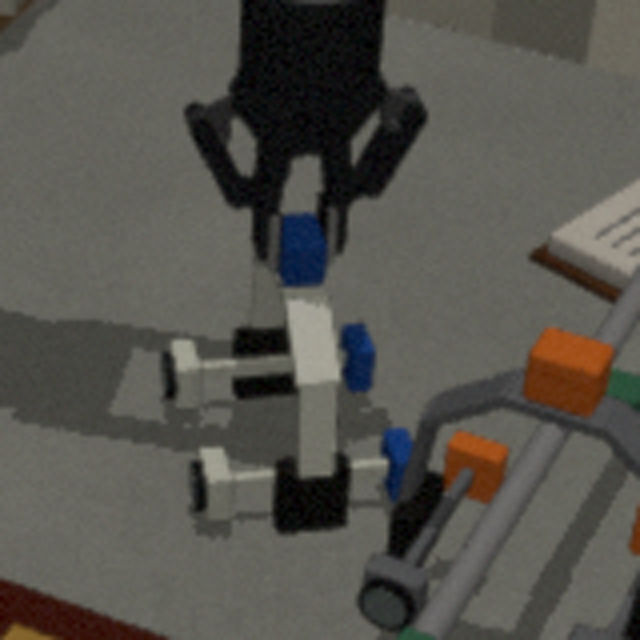

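>>> {"name": "send_rows", "arguments": {
  "deltas": [
    {"grip": 15,"xyz": [0,0,-10],"angular": [0,0,0]},
    {"grip": 15,"xyz": [0,0,-35],"angular": [0,0,0]},
    {"grip": 15,"xyz": [0,0,-70],"angular": [0,0,0]},
    {"grip": 15,"xyz": [0,0,-105],"angular": [0,0,0]},
    {"grip": 15,"xyz": [0,0,-140],"angular": [0,0,0]},
    {"grip": 15,"xyz": [0,0,-175],"angular": [0,0,0]},
    {"grip": 15,"xyz": [0,0,-205],"angular": [0,0,0]},
    {"grip": 15,"xyz": [0,0,-225],"angular": [0,0,0]}
  ]
}}

```text
time_s: 13.35
position: [0.4357, 0.2236, 0.3613]
tool_rot: [0.0, 0.945, 0.328, 0.001]
contact_force: [0.3, -0.1, -2.9]
finger_gap: 0.295
```

Run:
```python
from h import *
go(((.631,.285,.36),90.8))
w=grab_frame("wrist"); cv2.imwrite("pics/w14.png",w["img"][:,:,::-1])
f=grab_frame("scene"); crop(f,"c14",250,40,480,260,3)
```

```text
t 13.35 p [0.4357 0.2236 0.3613] yaw 38.35 F [ 0.3488 -0.0918 -2.9081] gap 0.2947991642494571 tz [ 0.0017  0.0004 -1.    ]
[191.3  73.    1.6] [  0.08  -0.07 -52.45]
```

View pics/c14.png

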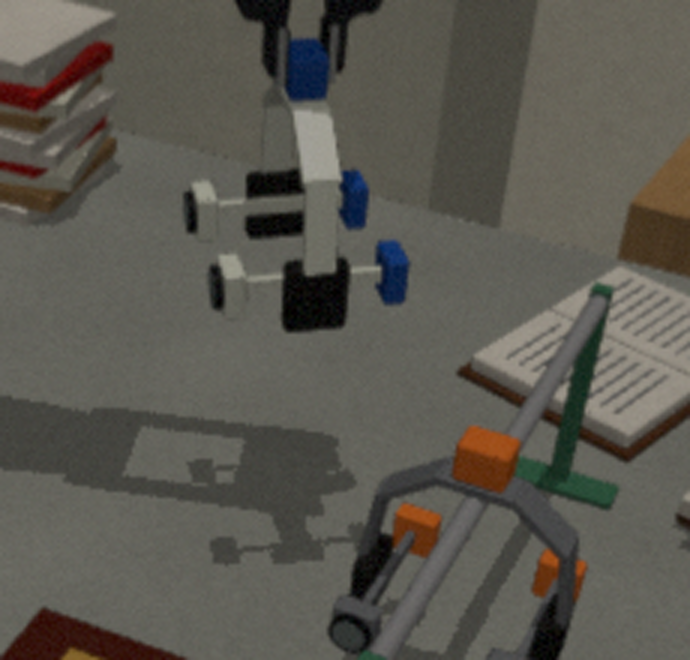

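View pics/w14.png

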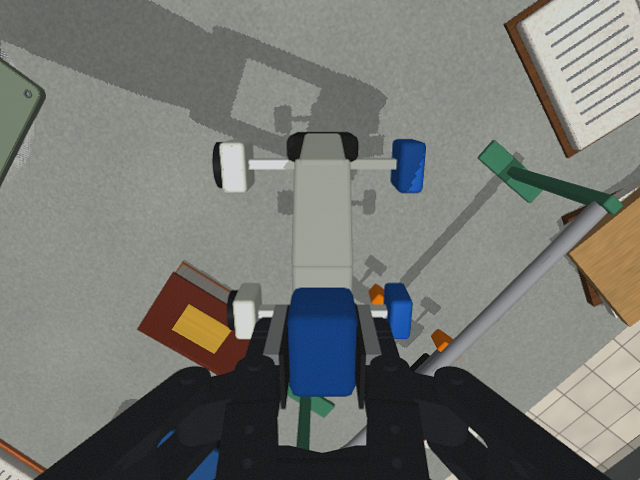

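>>> {"name": "send_rows", "arguments": {
  "deltas": [
    {"grip": 15,"xyz": [22,8,0],"angular": [0,0,-6]},
    {"grip": 15,"xyz": [50,19,0],"angular": [0,0,-13]},
    {"grip": 15,"xyz": [80,30,0],"angular": [0,0,-21]},
    {"grip": 15,"xyz": [110,42,0],"angular": [0,0,-29]},
    {"grip": 15,"xyz": [140,53,0],"angular": [0,0,-37]},
    {"grip": 15,"xyz": [165,63,0],"angular": [0,0,-44]},
    {"grip": 15,"xyz": [182,70,0],"angular": [0,0,-49.5]},
    {"grip": 15,"xyz": [191,73,0],"angular": [0,0,-52.5]}
  ]
}}

```text
time_s: 14.25
position: [0.6312, 0.2846, 0.3544]
tool_rot: [-0.001, 0.701, 0.713, -0.003]
contact_force: [-1.2, -0.1, -2.3]
finger_gap: 0.294
```

>>> {"name": "send_rows", "arguments": {
  "deltas": [
    {"grip": 15,"xyz": [0,0,0],"angular": [0,0,0]},
    {"grip": 15,"xyz": [0,0,0],"angular": [0,0,0]}
  ]
}}

```text
time_s: 14.45
position: [0.6298, 0.2845, 0.3564]
tool_rot: [-0.001, 0.702, 0.712, -0.002]
contact_force: [-0.1, 0.3, -2.7]
finger_gap: 0.293
```

Run:
```python
from h import *
go(((.631,.285,.36),90.8))
w=grab_frame("wrist"); cv2.imwrite("pics/w15.png",w["img"][:,:,::-1])
f=grab_frame("scene"); crop(f,"c15",250,20,480,240,3)
t=grab_frame("top"); crop(t,"t15",40,60,340,285,2.6)
```

```text
t 14.45 p [0.6298 0.2845 0.3564] yaw 90.78 F [-0.0881  0.3318 -2.713 ] gap 0.2925682264090752 tz [-0.0045 -0.0014 -1.    ]
[ 0.4  1.1 -3.6] [-0.26  0.08 -0.02]
```

View pics/c15.png

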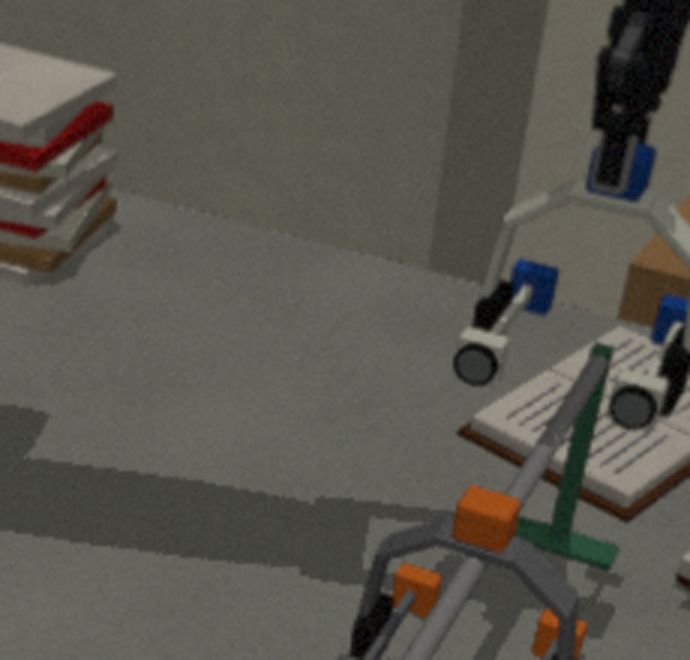

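View pics/w15.png

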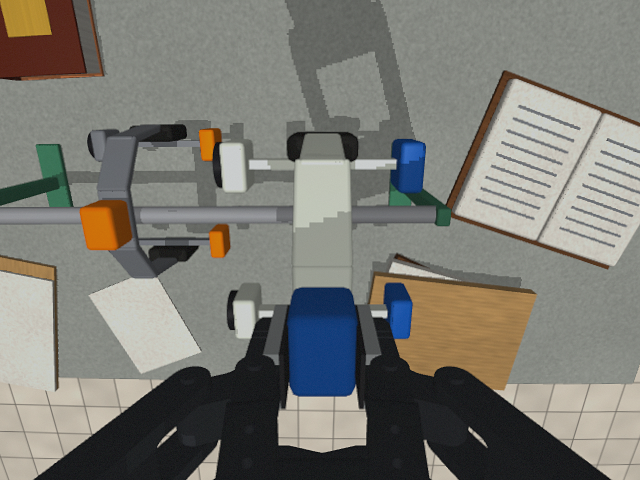

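View pics/t15.png

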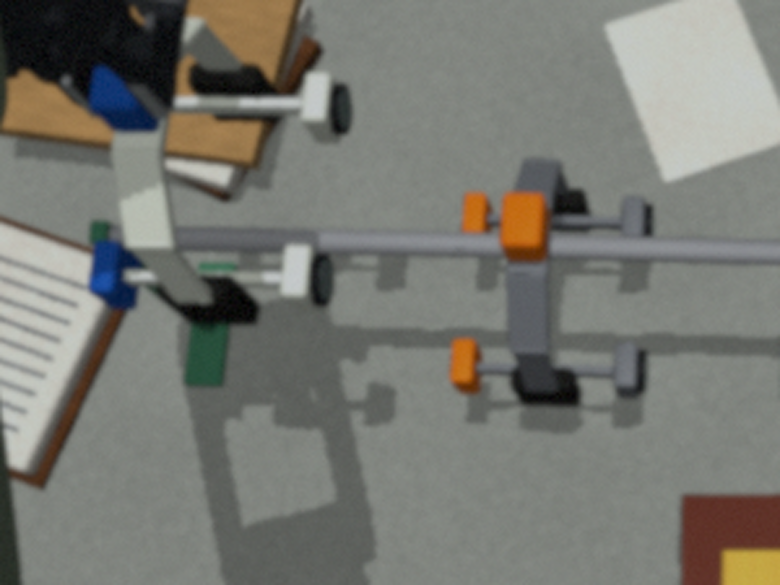

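Run:
```python
from h import *
w=grab_frame("wrist")
print(onz(w,[(30,214.5),(200,215),(390,214.5),(280,214.8)],.186))
s=manip.sense()["position"]
print(onz(w,[(321.5,210),(321.5,343)],.138+s[2]-.1344), onz(w,[(321.5,345)],.168+s[2]-.1344))
print(onz(w,[(230,166),(408,164),(245,311),(398,311)],.045+s[2]-.1344))
```

```text
[[0.6316 0.0269 0.186 ]
 [0.6301 0.1787 0.186 ]
 [0.6272 0.3449 0.186 ]
 [0.6289 0.2488 0.186 ]]
[[0.5806 0.2845 0.3626]
 [0.642  0.2854 0.3626]] [[0.623  0.2852 0.3926]]
[[0.5762 0.2273 0.2696]
 [0.5733 0.3382 0.2696]
 [0.6778 0.2316 0.2696]
 [0.6761 0.3402 0.2696]]
```

>>> {"name": "send_rows", "arguments": {
  "deltas": [
    {"grip": 15,"xyz": [0,0,25],"angular": [0,0,0]},
    {"grip": 15,"xyz": [0,0,50],"angular": [0,0,0]},
    {"grip": 15,"xyz": [0,0,75],"angular": [0,0,0]},
    {"grip": 15,"xyz": [0,0,100],"angular": [0,0,0]},
    {"grip": 15,"xyz": [0,0,120],"angular": [0,0,0]},
    {"grip": 15,"xyz": [0,0,135],"angular": [0,0,0]},
    {"grip": 15,"xyz": [0,0,145],"angular": [0,0,0]},
    {"grip": 15,"xyz": [0,0,145],"angular": [0,0,0]}
  ]
}}

```text
time_s: 15.45
position: [0.6298, 0.2846, 0.2123]
tool_rot: [-0.001, 0.702, 0.712, -0.001]
contact_force: [0.2, -0.2, -2.3]
finger_gap: 0.293
```

Run:
```python
from h import *
go(((.631,.285,.1944),90.8))
w=grab_frame("wrist"); cv2.imwrite("pics/w16.png",w["img"][:,:,::-1])
f=grab_frame("scene"); crop(f,"c16",250,60,480,280,3)
```

```text
t 15.45 p [0.6298 0.2846 0.2123] yaw 90.85 F [ 0.2137 -0.2157 -2.3154] gap 0.29283719895723664 tz [-0.0028 -0.0009 -1.    ]
[ 0.4  1.2 17.9] [-0.16  0.05  0.05]
```

View pics/c16.png

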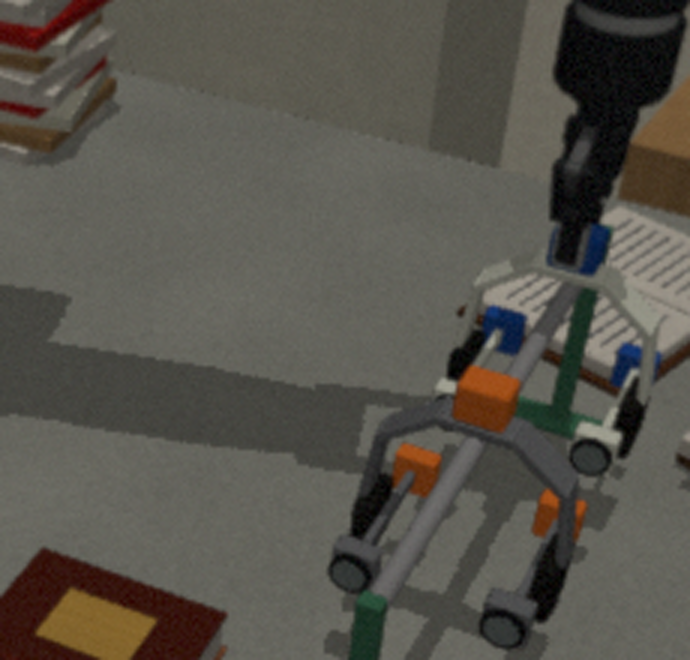

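View pics/w16.png

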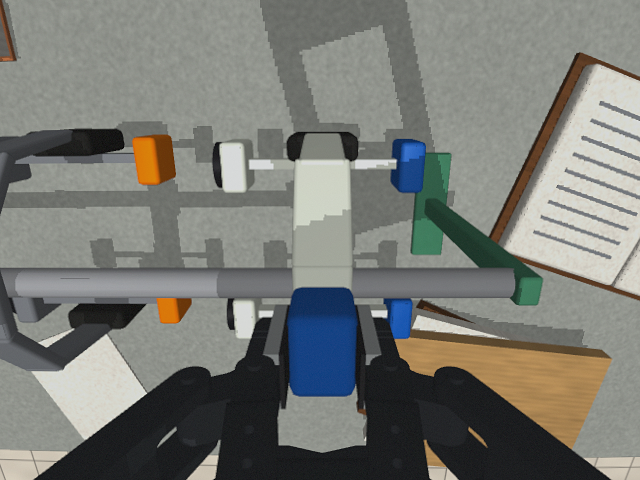

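Run:
```python
from h import *
w=grab_frame("wrist")
print(onz(w,[(200,283),(440,283)],.188), onz(w,[(321.5,212),(321.5,267)],.138+.2123-.1344))
```

```text
[[0.6289 0.2231 0.188 ]
 [0.6271 0.3464 0.188 ]] [[0.5834 0.2848 0.2159]
 [0.6075 0.2852 0.2159]]
```

>>> {"name": "send_rows", "arguments": {
  "deltas": [
    {"grip": 15,"xyz": [0,0,6],"angular": [0,0,0]},
    {"grip": 15,"xyz": [0,0,11],"angular": [0,0,0]},
    {"grip": 15,"xyz": [0,0,15],"angular": [0,0,0]},
    {"grip": 15,"xyz": [0,0,17],"angular": [0,0,0]},
    {"grip": 15,"xyz": [0,0,17],"angular": [0,0,0]}
  ]
}}

```text
time_s: 16.1
position: [0.6304, 0.2847, 0.196]
tool_rot: [-0.0, 0.702, 0.712, -0.001]
contact_force: [-0.2, 0.9, -2.2]
finger_gap: 0.294
```

Run:
```python
from h import *
go(((.631,.285,.1944),90.8))
f=grab_frame("scene"); crop(f,"c17",250,60,480,280,3)
```

```text
t 16.1 p [0.6304 0.2847 0.196 ] yaw 90.85 F [-0.1717  0.9224 -2.2051] gap 0.29352373635113044 tz [-0.0013 -0.0004 -1.    ]
[0.3 0.6 1.6] [-0.08  0.02  0.05]
```

View pics/c17.png

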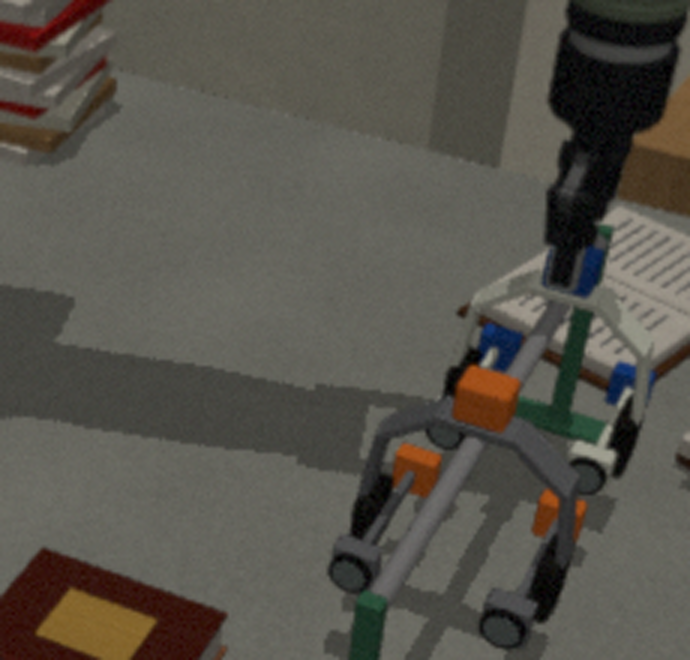

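>>> {"name": "send_rows", "arguments": {
  "deltas": [
    {"grip": 15,"xyz": [0,0,1],"angular": [0,0,0]},
    {"grip": 15,"xyz": [0,0,2],"angular": [0,0,0]},
    {"grip": 15,"xyz": [0,0,2.5],"angular": [0,0,0]},
    {"grip": 15,"xyz": [0,0,2.5],"angular": [0,0,0]}
  ]
}}

```text
time_s: 16.55
position: [0.6309, 0.2848, 0.1945]
tool_rot: [0.0, 0.702, 0.712, 0.0]
contact_force: [-0.3, -0.2, -3.2]
finger_gap: 0.295
```

>>> {"name": "send_rows", "arguments": {
  "deltas": [
    {"grip": 15,"xyz": [0,0,1],"angular": [0,0,0]},
    {"grip": 15,"xyz": [0,0,2],"angular": [0,0,0]},
    {"grip": 15,"xyz": [0,0,3],"angular": [0,0,0]},
    {"grip": 15,"xyz": [0,0,3],"angular": [0,0,0]}
  ]
}}

```text
time_s: 16.95
position: [0.631, 0.2849, 0.1942]
tool_rot: [0.0, 0.702, 0.712, 0.001]
contact_force: [-4.9, -1.6, 7.7]
finger_gap: 0.297
```

>>> {"name": "send_rows", "arguments": {
  "deltas": [
    {"grip": 15,"xyz": [0,0,-2.5],"angular": [0,0,0]},
    {"grip": 30,"xyz": [0,0,-2.5],"angular": [0,0,0]},
    {"grip": 45,"xyz": [0,0,-2.5],"angular": [0,0,0]},
    {"grip": 60,"xyz": [0,0,-2.5],"angular": [0,0,0]},
    {"grip": 70,"xyz": [0,0,-2.5],"angular": [0,0,0]},
    {"grip": 70,"xyz": [0,0,-2.5],"angular": [0,0,0]}
  ]
}}

```text
time_s: 17.55
position: [0.6308, 0.2849, 0.1937]
tool_rot: [-0.0, 0.702, 0.712, -0.0]
contact_force: [0.2, 0.3, -0.4]
finger_gap: 0.82
```

Run:
```python
from h import *
go(((.631,.285,.1944),90.8))
w=grab_frame("wrist"); cv2.imwrite("pics/w18.png",w["img"][:,:,::-1])
f=grab_frame("scene"); crop(f,"c18",250,60,480,280,3)
```

```text
t 17.55 p [0.6308 0.2849 0.1937] yaw 90.85 F [ 0.2057  0.2562 -0.3549] gap 0.8196570063500886 tz [-0.0001 -0.     -1.    ]
[ 0.1  0.2 -0.7] [-0.    0.    0.05]
```

View pics/c18.png

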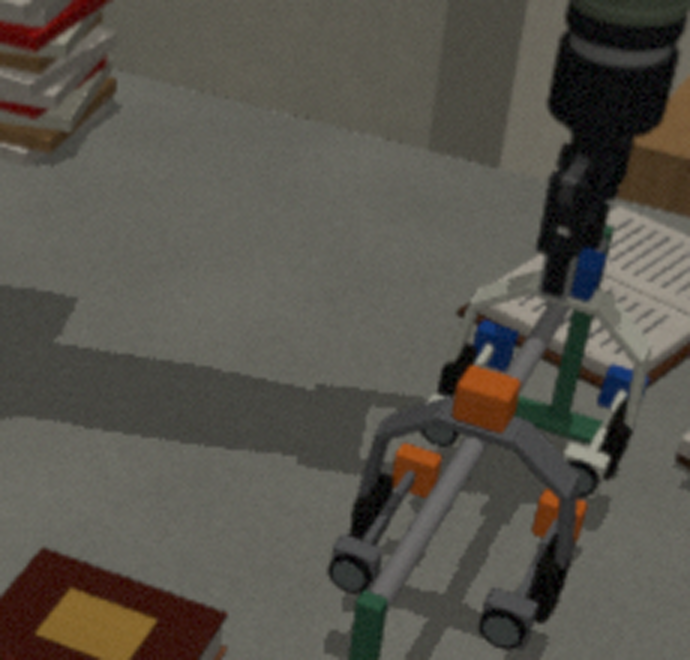

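View pics/w18.png

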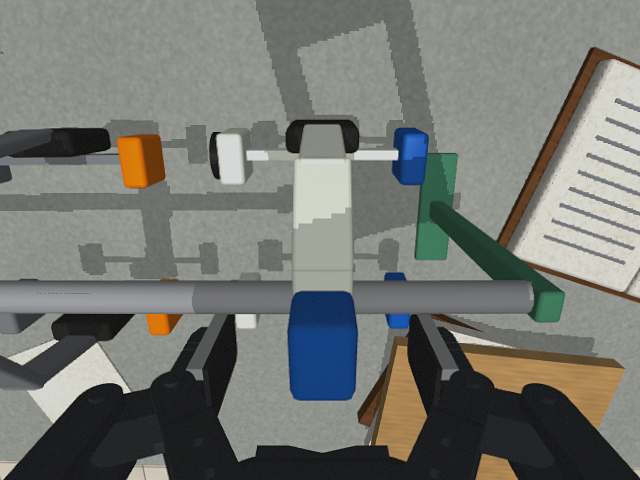

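>>> {"name": "send_rows", "arguments": {
  "deltas": [
    {"grip": 70,"xyz": [0,0,-15],"angular": [0,0,0]},
    {"grip": 70,"xyz": [0,0,-35],"angular": [0,0,0]},
    {"grip": 70,"xyz": [0,0,-65],"angular": [0,0,0]},
    {"grip": 70,"xyz": [0,0,-105],"angular": [0,0,0]},
    {"grip": 70,"xyz": [0,20,-140],"angular": [0,0,0]},
    {"grip": 70,"xyz": [0,60,-150],"angular": [0,0,0]},
    {"grip": 70,"xyz": [0,60,-150],"angular": [0,0,0]}
  ]
}}

```text
time_s: 18.35
position: [0.6955, 0.2851, 0.3461]
tool_rot: [0.002, 0.703, 0.712, 0.003]
contact_force: [-0.6, -0.6, -0.8]
finger_gap: 0.819
```

Run:
```python
from h import *
go(((.631,.285,.1944),90.8))
w=grab_frame("wrist"); cv2.imwrite("pics/w19.png",w["img"][:,:,::-1])
f=grab_frame("scene"); crop(f,"c19",250,60,480,280,3)
```

```text
t 18.35 p [0.6955 0.2851 0.3461] yaw 90.73 F [-0.5785 -0.5934 -0.8344] gap 0.8186514352974715 tz [ 0.0066  0.0009 -1.    ]
[  0.6 -65.5 151.2] [ 0.38 -0.05 -0.07]
```

View pics/c19.png

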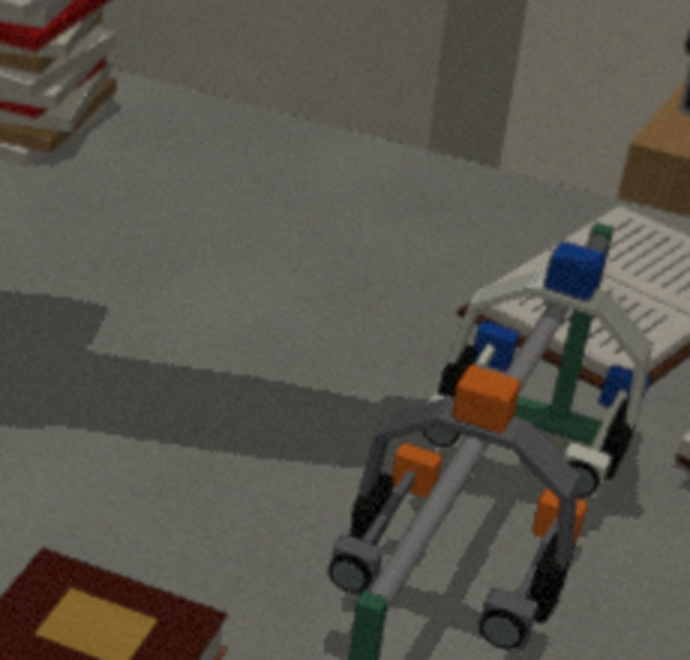

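View pics/w19.png

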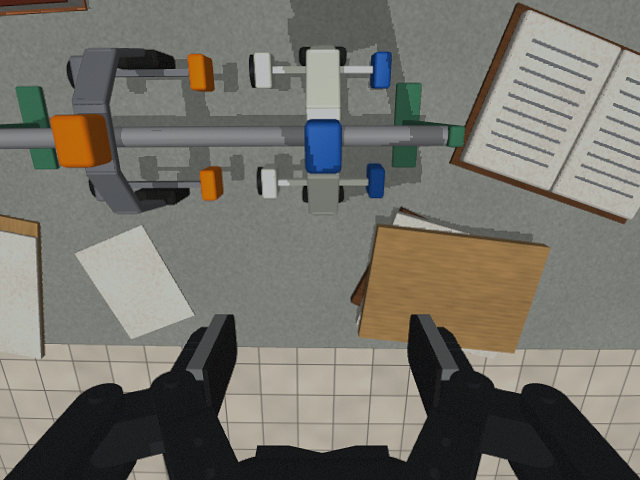

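Run:
```python
from h import *
import pickle; f0,g0=pickle.load(open("f0.pkl","rb"))
g=grab_frame("scene"); w=grab_frame("wrist")
def oc(F,lo,hi):
    h=cv2.cvtColor(F["img"],cv2.COLOR_RGB2HSV); m=cv2.inRange(h,lo,hi); n,l,st,ce=cv2.connectedComponentsWithStats(m)
    return [(st[i,4],ce[i].round(1)) for i in range(1,n) if st[i,4]>60]
print(oc(g0,(5,180,120),(15,255,255)),oc(g,(5,180,120),(15,255,255)))
d=cv2.absdiff(g0["img"],g["img"]).max(2)
for nm,(x0,y0,x1,y1) in dict(book=(235,240,330,310),jar=(185,320,235,385)).items(): print(nm,d[y0:y1,x0:x1].mean(),np.percentile(d[y0:y1,x0:x1],99))
print("wrist grip/bar",onz(w,[(323,140)],.22),onz(w,[(230,136),(400,136)],.188))
crop(g,"c20",180,250,400,450,3.5)
```

```text
[(np.int32(150), array([412.5, 187.7])), (np.int32(62), array([389.1, 211.6]))] [(np.int32(146), array([412.7, 187.6])), (np.int32(64), array([389.1, 211.4]))]
book 5.895187969924812 18.0
jar 8.011076923076923 75.0
wrist grip/bar [[0.6224 0.2862 0.22  ]] [[0.6225 0.214  0.188 ]
 [0.6205 0.346  0.188 ]]
```

View pics/c20.png

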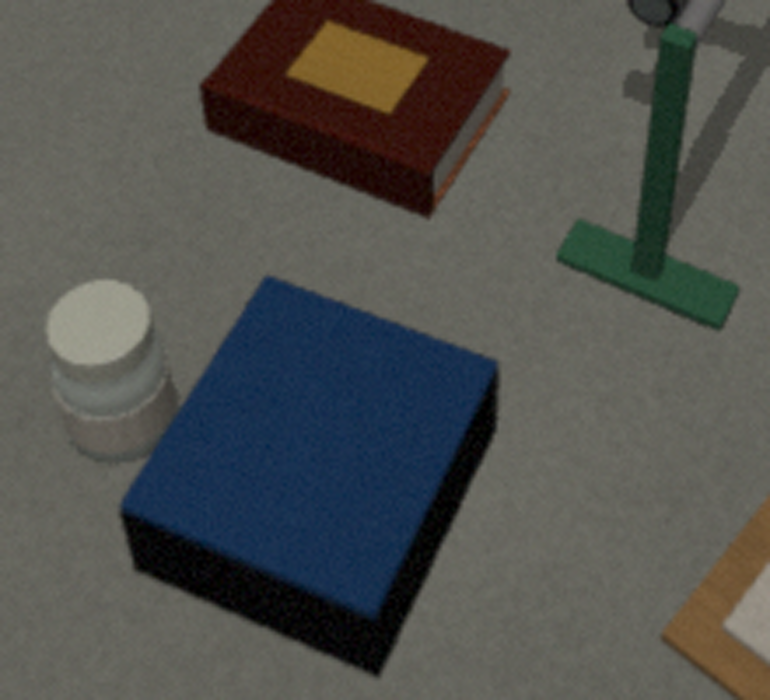

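```bash
python3 -c "
from rig import job; print(job.job_done())"
```

```text
the job is handed in; nothing more can be done
None
```

The white and blue headset is hanging astride the free part of the bar, and the lens case lid is pressed shut. I handed the job in at about 18.5 s of the 54 s allowed, and no verdict came back.

**Final checks**
- **Headset on the bar:** the crown sits at about y = 0.285. The wrist camera put the grip block within about 1–2 mm of the bar line, upright and square, with one temple pad on each side. The gripper was clear of everything.
- **Lid:** it held about 24 N without moving further, and the front edge then measured level with the hinge to about 1–2 mm. The catch's ajar position would show about 13 mm at that edge. I did not see the click itself.
- **Other headset, book and jar:** the other headset's orange blocks had moved by 0.2 px or less. The book and jar looked unchanged.

**What went wrong or disagreed**
- **First push on the lid:** I moved down and forward together too fast, and the fingers slid over the free edge and wedged inside the half-open lid. The wrist force read about 80 N at that point, under the 120 N limit. I could not tell whether the fingers or the gripper's body took the load, and the body's limit is 40 N. I backed out, and the second push closed the lid with almost no force until the final press.
- **Fingertip position:** the shut fingertips were roughly level with the reported TCP, not 19 mm ahead of it. I set the grasp height by what I measured.
- **Bar position:** the cameras disagreed by up to about 9 mm on where the bar lies in x, so I aimed near the middle of the readings and checked the headset against the bar in the same picture.

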